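# Load the colour reference discs into the calibration plate

### The job

Draw the red bolt open, lift the black cover off the aluminium calibration plate and lay it flat on the table. Slide every coloured reference disc lying on the plate (there are three or four) across the plate, without lifting it off, until it drops flat into the pocket of its own colour; then put the cover back squarely on its rails over the pockets, and push the bolt fully home over the cover. If something is knocked out of place, put it right; leave the other things on the table where they are.

Things in the scene. Friction and masses are not known exactly. Their poses are not given: they have to be found in the camera images.
- fixture: aluminium plate 210 (x) x 360 (y) x 16 mm, fixed to the table, pose varies. Origin: centre of its underside, on the table; z up, x away from the robot to the pocket row, y along the row. Top 16 mm over the table; rim 5 mm high and thick round the edge. Bare apron in the front half, where the discs lie at first in any order, about 70 mm apart at x = -55; four pockets at x = +45 mm, y = +105, +35, -35, -105
- pocket_red (a point): centre of the mouth of the red pocket, level with the plate's top. Each pocket is 40 mm across, 5 mm deep, edge chamfered 1.5 mm, its floor and a dot before it in its colour. A disc fully in its pocket has its centre 0.5 mm below this point, one lying on the plate 4.5 mm above it; axes as the plate's
- pocket_yellow (a point): the same for the yellow pocket
- pocket_blue (a point): the same for the blue pocket
- pocket_green (a point): the same for the green pocket
- cover_seat (a point): where the cover's handle centre (cover_mid) is when the cover lies home on the rails: 43 mm over the table; axes as the plate's. A rail at each end of the pocket row (plate x = 5 to 85 mm, y = +-156 to +-174 mm, top 22 mm over the table) carries the cover, between end stops 28 mm over the table that begin at y = +-175 mm
- cover_mid (a point): centre of the cover's handle. The cover: loose black plate 70 (x) x 338 (y) x 6 mm, 105 to 210 g, with a grey upright handle bar 12 mm thick in x, 60 mm long in y, 30 mm high in the middle of its top. The point is 21 mm above the cover's underside; own z up, y along its length. At first it lies on the rails under the bolt; either way round is right
- bolt (a joint): slide bolt on the plate's +y end, in m: 0 = shut (its steel tongue reaches about 14 mm over the cover's end, 2 mm above it), 0.035 = fully open; it opens along the plate's +y, clears the cover from 0.015 on, stays where it is left, friction about 1.5 N
- bolt_tab (a point): centre of the bolt's red upright tab, 22 mm wide in x, 12 mm thick in y, 32 mm high; its foot is on the tongue, whose top is 36 mm over the table; the tab's top is 68 mm over the table. It stands on a block beyond the plate's +y end (60 x 75 mm, y = 180 to 255 mm, 29 mm high) between two guide cheeks 39 mm high. Axes as the plate's; moves with the bolt
- disc_red_mid (a point): centre of the red reference disc, 36 mm across, 9 mm thick, 30 g, loose; centre 4.5 mm above its underside; absent in some runs
- disc_yellow_mid (a point): centre of the yellow reference disc, 36 mm across, 9 mm thick, 30 g, loose; centre 4.5 mm above its underside; absent in some runs
- disc_blue_mid (a point): centre of the blue reference disc, 36 mm across, 9 mm thick, 30 g, loose; centre 4.5 mm above its underside; absent in some runs
- disc_green_mid (a point): centre of the green reference disc, 36 mm across, 9 mm thick, 30 g, loose; centre 4.5 mm above its underside; absent in some runs
- jar_mid (a point): bystander: white screw-lid jar, 34 mm across, 45 mm high, centre
- dropper_mid (a point): bystander: white dropper bottle, 25 mm across, 66 mm high, centre
- dark_bottle_mid (a point): bystander: small dark square bottle, 35 x 31 x 60 mm, centre
Not all that is in view belongs to the job. What is shaped like the part that bears disc_blue_mid but orange or turquoise is not meant.

How it is judged:
By the outcome, as a careful person would: the job done as asked, in the order asked, and still so for the second after the job is handed in, with the robot touching nothing.
Of disc_red, disc_yellow, disc_blue, disc_green only 3 to 4 are there at a start; the rules pass over those that are not, and their reading is None.
At some moment in a run one of cover may be knocked a few centimetres aside while the robot is not near it.
Once in a run the grip may slacken for a moment while it holds something.
It also fails if it takes over 210 s, if anything falls off the work surface, if the arm or the gripper's body presses on something with over 40 N, if the wrist force passes 120 N, or if a joint passes its speed limit or range.

### The arm

A 7-joint arm with a two-finger parallel gripper is mounted at the origin on a cart in front of the work surface, level with it; the furniture and walls round the work are solid. World frame = base frame: x ahead of the robot, y to its left, z up, the work surface at z = 0. Lengths are in m, angles in rad, forces in N, time in s.
With the tool pointing down it reaches from about 0.425 to 0.925 m from the base axis. Payload 6.8 kg.
Tool frame: the origin (TCP) lies between the finger pads; the fingertips stand r.tcp_to_tips ahead of it and the grasp point (between the pads) lies 3 mm ahead of it (r.tcp_to_tips is the distance from the TCP to the fingertips, in m); z points along the fingers, y is the line along which they close (so a half turn about z gives the same grasp; the last joint's range is limited). The gripper opens to 85 mm and grips with 20 to 120 N. Pads are 22 mm wide; open, the fingers measure 114 mm over their backs; the gripper's body (76 mm by 85 mm) begins 54 mm behind the grasp point. The pads swing forward as they close: fully open they stand 13 mm farther back than shut.
Start: joints at [-1.35, 0.477, 0.022, 1.555, -0.011, 1.109, -0.083], TCP at [0.218, 0.639, 0.253] pointing down, gripper open.
Joint ranges: [-2.96, 2.96], [-0.34, 2.1], [-1.41, 1.46], [0.24, 2.44], [-1.37, 4.51], [0.17, 1.92], [-2.96, 2.96]. Speed limits (rad/s): [2.39, 2.39, 3.14, 3.14, 3.14, 3.14, 3.14].

### API

Orientations are given as a rotation vector (axis times angle).
In Python, from bench import r gives the robot as it stands. The module is installed in compiled form; this text tells all that it offers.
- The arm moves only by the tool step_arm, never from a script. Its argument "moves" is a list of rows, each an object of numbers: "rx", "ry", "rz": the turn, a rotation vector about the tool's x, y, z in degrees; "dx", "dy", "dz": the shift along the tool's x, y, z in mm; "gripper": the opening, from -1 (shut) to 1 (fully open). In form: [{"rx": .., "ry": .., "rz": .., "dx": .., "dy": .., "dz": .., "gripper": ..}, ...]. A call has 1 to 20 rows; each row shifts and turns the commanded pose from where the row before left it, along the tool's axes as they then stand; what a row does not reach is not made up. A row lasts 1/8 s, in which the tool goes at most 62.5 mm and 10.7 degrees, less where a joint would pass 70% of its speed; a pose out of reach is approached as far as the arm can. A call is refused whole if a number of a shift passes 62.5 or a number of a turn 10.7, either way. A call with a gripper value outside its range is refused whole. The fingers move at their own pace and stop on an object; "grip_force" is the grip in N (left out, the last holds). Time passes only in rows, so rows that do not move let the fingers close. It gives the time, the measured TCP pose, the force, the opening and the grip force at its end, in the units of the state.
- r.get_obs(): the state, without advancing time (a new reading comes with each control period).
- r.grab_frame(name): name is "scene" or "side" or "wrist"; returns the picture (384x512x3 uint8, blue, green, red); there is no depth.
- r.camera_info(name): a dict with "mtx" (3x3 intrinsics, pixels), "D" ([k1, k2, p1, p2, k3] as OpenCV has them; the pictures are not rectified), "rvec" (rotation vector, rad) and "tvec" (3), from world to camera coordinates, as OpenCV has them. Camera axes: x right, y down, z forward; pixel columns grow to the right and rows downward; lengths in m; the calibration is good to about 2 mm. A picture is of the moment at which its call begins: read the wrist's pose just before it. camera_info takes no time and is no camera call; for the wrist camera it gives the pose at the moment of the call.
- r.hand_in(): hands the job in; it is judged then, once.
The state is a dict: "clock": time; "joints": joint angles; "qvel": joint speeds; "tau": joint torques, N m; "tcp_pos": TCP position; "orientation": TCP orientation; "contact_force": force on the tool from outside, world axes, zero at the start; "moment": the same for the moment, N m; "grip_width": finger opening in m; "gripper_force": force on a finger pad.
Only numpy, scipy, OpenCV 4.12 (cv2) and the standard library are available. Lean on these libraries where they do the work, as an engineer would, in place of code of your own. Each camera call takes 0.05 s, during which the arm holds its last target. There are 200 camera calls.

## Working session

There is one attempt and no reset: what is moved stays moved. The work goes in short steps, Python scripts to look and compute and a tool call to move; the robot and the scene stay as the last step left them, time stands still between calls to the robot, and variables do not carry over. Pictures are saved under pics/ and viewed, at most 14 in all, crops included, and the job is handed in when it is done.

Besides the shell and the picture viewer there is one more tool, called after ">>>" by a JSON object that holds its "op" and its "data". step_arm: Moves the arm, as the interface text tells. Its arguments: {"type":"object","properties":{"moves":{"type":"array","items":{"type":"object","properties":{"rx":{"type":"number"},"ry":{"type":"number"},"rz":{"type":"number"},"dx":{"type":"number"},"dy":{"type":"number"},"dz":{"type":"number"},"gripper":{"type":"number"}}}},"grip_force":{"type":"number"}},"required":["moves"]}

```bash
mkdir -p pics
cat > h.py <<'E'
import numpy as np,cv2
from bench import r
from scipy.spatial.transform import Rotation as R
def cam(n):
    c=r.camera_info(n);return np.array(c["mtx"],float),np.array(c["D"],float),np.array(c["rvec"],float).reshape(3),np.array(c["tvec"],float).reshape(3)
def ray(c,px,z):
    K,D,rv,t=c
    p=cv2.undistortPoints(np.array(px,float).reshape(-1,1,2),K,D).reshape(-1,2)
    M=cv2.Rodrigues(rv)[0];o=-M.T@t
    d=np.c_[p,np.ones(len(p))]@M
    return o+d*((z-o[2])/d[:,2])[:,None]
def proj(c,P):
    return cv2.projectPoints(np.array(P,float).reshape(-1,1,3),c[2],c[3],c[0],c[1])[0].reshape(-1,2)
def state():
    o=r.get_obs();print(round(o["clock"],2),np.round(o["tcp_pos"],4),np.round(R.from_rotvec(o["orientation"]).as_matrix(),3).tolist(),np.round(o["contact_force"],1),round(o["grip_width"],4));return o
E
python3 - <<'E'
from h import *
state();print(r.tcp_to_tips)
for n in("scene","side"):
    c=cam(n);print(n,c)
    f=r.grab_frame(n);cv2.imwrite(f"pics/{n}0.png",f)
E
```

```text
0.0 [0.2178 0.6383 0.2523] [[-0.946, 0.323, -0.0], [0.323, 0.946, -0.002], [-0.0, -0.002, -1.0]] [ 0.2 -0.2  0.7] 0.0853
0.022
scene (array([[480.48804425,   0.        , 259.64605919],
       [  0.        , 480.48804425, 192.86135771],
       [  0.        ,   0.        ,   1.        ]]), array([-0.16260475,  0.        ,  0.        ,  0.        ,  0.        ]), array([ 1.23734406, -2.26380694,  1.00328878]), array([0.40443724, 0.31325916, 1.17760724]))
side (array([[359.97350205,   0.        , 261.50103401],
       [  0.        , 359.97350205, 195.2285658 ],
       [  0.        ,   0.        ,   1.        ]]), array([-0.08841073,  0.        ,  0.        ,  0.        ,  0.        ]), array([ 1.89094526, -0.46218662,  0.3215355 ]), array([-0.40155905,  0.2052898 ,  0.56928411]))
```

View pics/scene0.png

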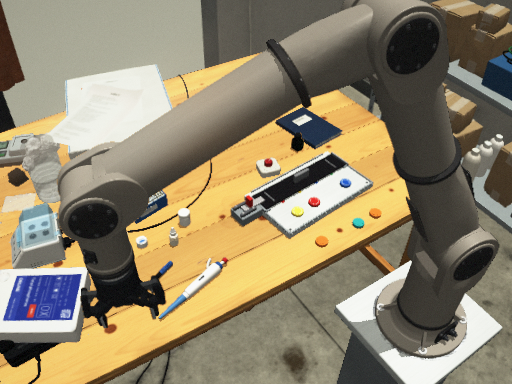

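View pics/side0.png

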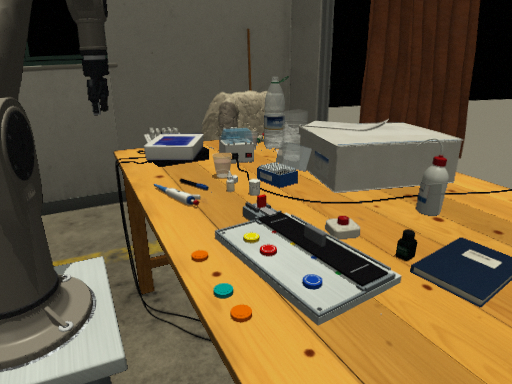

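The scene view shows yellow (297,212), red (314,202) and blue (345,183) discs on the plate. The orange (322,241), (375,213) and turquoise (358,223) ones lie on the table and aren't meant. The bolt tab is the red thing at (248,203) on the fixture. The red button at (268,165) is a different object.

Run:
```python
from h import *
a=cv2.imread("pics/scene0.png")[140:250,220:385];b=cv2.imread("pics/side0.png")[185:325,205:405]
a=cv2.resize(a,None,fx=4,fy=4,interpolation=cv2.INTER_CUBIC);b=cv2.resize(b,None,fx=4,fy=4,interpolation=cv2.INTER_CUBIC)
cv2.imwrite("pics/a.png",a);cv2.imwrite("pics/b.png",b);print(a.shape,b.shape)
```

```text
(440, 660, 3) (560, 800, 3)
```

View pics/a.png

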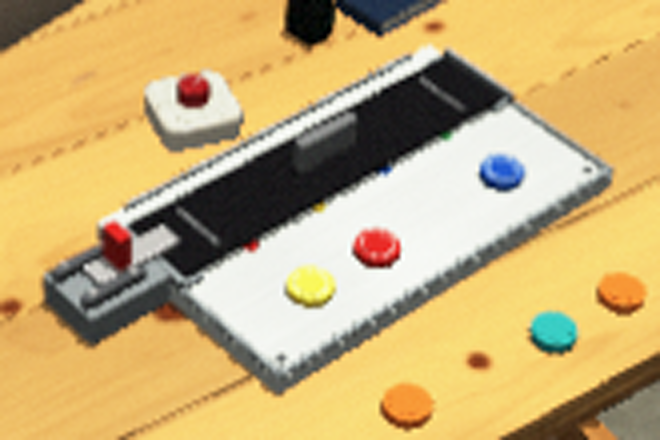

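View pics/b.png

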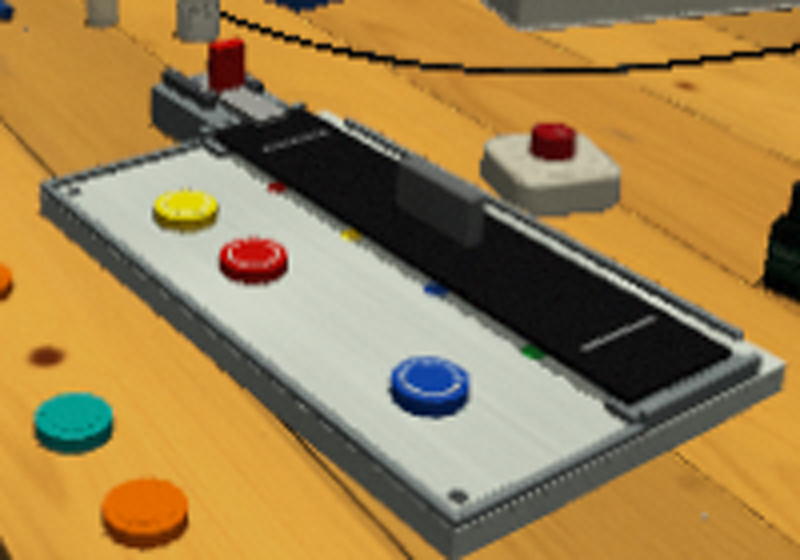

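```bash
cat > fit.py <<'E'
from h import *
from scipy.optimize import least_squares
S=lambda l:np.array(l,float)/4+[220,140]-.375
T=lambda l:np.array(l,float)/4+[205,185]-.375
cs,ct=cam("scene"),cam("side")
sp=S([[280,376],[611,171],[252,245],[320,208],[386,170],[447,135]])
tp=T([[41,184],[455,522],[783,366],[277,187],[350,235],[435,289],[533,352]])
def W(p,P):
    c,s=np.cos(p[2]),np.sin(p[2]);P=np.array(P,float)
    return np.c_[p[0]+c*P[:,0]-s*P[:,1],p[1]+s*P[:,0]+c*P[:,1],P[:,2]]
def mod(p):
    d=[[p[3],y,.016] for y in(.105,.035,-.035,-.105)]
    A=[[-.105,.18,.021],[-.105,-.18,.021]]
    return proj(cs,W(p,A+d)),proj(ct,W(p,A+[[.105,-.18,.021]]+d))
f=lambda p:np.r_[(mod(p)[0]-sp).ravel(),(mod(p)[1]-tp).ravel()]
q=least_squares(f,[.65,0,0,0.0],loss='soft_l1')
print(np.round(q.x,4),np.degrees(q.x[2]));print(np.round(f(q.x).reshape(-1,2),1).tolist())
def inv(p,w):
    c,s=np.cos(p[2]),np.sin(p[2]);d=w[:,:2]-p[:2];return d@np.array([[c,-s],[s,c]])
for n,c,l in(("scene",cs,S([[310,279],[377,242],[502,166]])),("side",ct,T([[185,204],[254,254],[430,378]]))):
    w=ray(c,l,.025);print(n,"Y R B world",np.round(w[:,:2],4).tolist(),"plate",np.round(inv(q.x,w),4).tolist())
P=[[.045,0,.043],[.045,.23,.052]]
print("handle,tab?",W(q.x,P), proj(cs,W(q.x,P)),proj(ct,W(q.x,P)))
w=ray(ct,T([[227,40]]),.068);print("tab top",inv(q.x,w),inv(q.x,ray(cs,S([[117,226]]),.068)))
print("table things",{k:np.round(ray(cs,[v],.0)[0,:2],3).tolist() for k,v in dict(oran1=(322,243),turq=(358,225),oran2=(375,215),jar=(142,247),drop=(173,244),whitejar=(184,224),dark=(297,150),button=(268,172),pen=(195,290),note=(300,140)).items()})
E
python3 fit.py
```

```text
[ 0.5181 -0.042   0.1026  0.0118] 5.879559368080102
[[-0.4, 0.6], [0.9, -0.0], [-0.5, 0.8], [-0.5, 0.4], [-0.7, 0.7], [-0.5, 0.7], [-0.3, -0.4], [-0.2, 0.5], [1.4, -2.4], [0.1, 0.6], [0.4, 0.6], [0.2, 0.8], [0.0, 0.8]]
scene Y R B world [[0.4607, 0.0508], [0.4657, -0.0159], [0.4819, -0.1545]] plate [[-0.0476, 0.0982], [-0.0495, 0.0314], [-0.0475, -0.1082]]
side Y R B world [[0.4552, 0.056], [0.4623, -0.0118], [0.4781, -0.1487]] plate [[-0.0525, 0.1039], [-0.0524, 0.0358], [-0.0507, -0.1021]]
handle,tab? [[ 0.56287029 -0.0373879   0.043     ]
 [ 0.53930962  0.19140217  0.052     ]] [[300.85718579 175.43796808]
 [242.66162214 204.79220146]] [[315.27739836 235.21535073]
 [257.0096492  198.57160559]]
tab top [[0.0473267  0.21280324]] [[0.04942309 0.20365868]]
table things {'oran1': [0.332, 0.055], 'turq': [0.33, -0.08], 'oran2': [0.333, -0.152], 'jar': [0.591, 0.494], 'drop': [0.554, 0.414], 'whitejar': [0.608, 0.352], 'dark': [0.719, -0.141], 'button': [0.673, 0.012], 'pen': [0.381, 0.435], 'note': [0.76, -0.185]}
```

```bash
cat > m.py <<'E'
from h import *
c=cam("scene")
g=lambda **k:print({n:np.round(ray(c,[v],0)[0,:2],3).tolist() for n,v in k.items()})
g(edgeR=(395,130),edge2=(408,215),edge3=(385,110),noteL=(277,122),noteB=(321,148),noteR=(341,132),pentip=(228,262),pen2=(160,318),pipb=(165,268),cable1=(212,175),cable2=(200,195),cable3=(165,228),rack=(150,215))
c=cam("side")
g(edge=(230,384),bott=(500,370),noteB=(480,305),noteL=(412,265),noteR=(512,262),cable=(330,202),pipred=(198,203))
E
python3 m.py
```

```text
{'edgeR': [0.624, -0.531], 'edge2': [0.278, -0.239], 'edge3': [0.745, -0.596], 'noteL': [0.898, -0.179], 'noteB': [0.683, -0.22], 'noteR': [0.721, -0.344], 'pentip': [0.416, 0.315], 'pen2': [0.351, 0.549], 'pipb': [0.488, 0.47], 'cable1': [0.758, 0.175], 'cable2': [0.694, 0.254], 'cable3': [0.623, 0.407], 'rack': [0.696, 0.423]}
{'edge': [0.265, -0.271], 'bott': [0.602, -0.435], 'noteB': [0.714, -0.33], 'noteL': [0.713, -0.176], 'noteR': [0.917, -0.278], 'cable': [0.779, 0.187], 'pipred': [0.43, 0.358]}
```

>>> {"op": "step_arm", "data": {"moves": [{"rz":9.3},{"rz":9.3},{"rz":9.3},{"rz":9.3},{"rz":9.3},{"rz":9.3},{"rz":9.3},{"dx":-45,"dy":20},{"dx":-45,"dy":20},{"dx":-45,"dy":20},{"dx":-45,"dy":20},{"dx":-45,"dy":20},{"dx":-45,"dy":20},{"dx":-45,"dy":20},{"dx":-45,"dy":20},{"dx":-45,"dy":20},{"dx":-45,"dy":20},{"dx":-45,"dy":20},{"dx":-45,"dy":20},{"dx":-45,"dy":20}]}}

```text
invalid input at $.moves[0]: expected keys rx, ry, rz, dx, dy, dz, gripper
```

Run:
```python
from h import *
o=state();c=cam("wrist");f=r.grab_frame("wrist");cv2.imwrite("pics/w0.png",f)
M=cv2.Rodrigues(c[2])[0];print(-M.T@c[3],M[2],np.round(o["joints"],2));np.save("w0.npy",np.array(c,dtype=object),allow_pickle=True)
```

```text
0.1 [0.2178 0.6384 0.2524] [[-0.946, 0.323, -0.0], [0.323, 0.946, -0.002], [-0.0, -0.002, -1.0]] [-0.6 -0.1 -0.5] 0.0849
[0.14078027 0.66550337 0.37255699] [ 0.29683205 -0.10212646 -0.94945296] [-1.35  0.48  0.02  1.56 -0.01  1.11 -0.08]
```

View pics/w0.png

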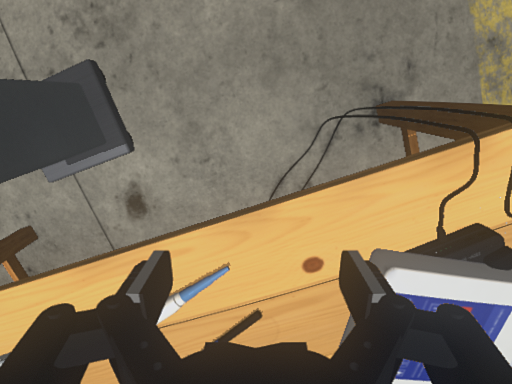

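>>> {"op": "step_arm", "data": {"moves": [{"rx":0,"ry":0,"rz":9.3,"dx":0,"dy":0,"dz":0,"gripper":1},{"rx":0,"ry":0,"rz":9.3,"dx":0,"dy":0,"dz":0,"gripper":1},{"rx":0,"ry":0,"rz":9.3,"dx":0,"dy":0,"dz":0,"gripper":1},{"rx":0,"ry":0,"rz":9.3,"dx":0,"dy":0,"dz":0,"gripper":1},{"rx":0,"ry":0,"rz":9.3,"dx":0,"dy":0,"dz":0,"gripper":1},{"rx":0,"ry":0,"rz":9.3,"dx":0,"dy":0,"dz":0,"gripper":1},{"rx":0,"ry":0,"rz":9.3,"dx":0,"dy":0,"dz":0,"gripper":1},{"rx":0,"ry":0,"rz":0,"dx":-55,"dy":20,"dz":0,"gripper":0.2},{"rx":0,"ry":0,"rz":0,"dx":-55,"dy":20,"dz":0,"gripper":0.2},{"rx":0,"ry":0,"rz":0,"dx":-55,"dy":20,"dz":0,"gripper":0.2},{"rx":0,"ry":0,"rz":0,"dx":-55,"dy":20,"dz":0,"gripper":0.2},{"rx":0,"ry":0,"rz":0,"dx":-55,"dy":20,"dz":0,"gripper":0.2},{"rx":0,"ry":0,"rz":0,"dx":-55,"dy":20,"dz":0,"gripper":0.2},{"rx":0,"ry":0,"rz":0,"dx":-55,"dy":20,"dz":0,"gripper":0.2},{"rx":0,"ry":0,"rz":0,"dx":-55,"dy":20,"dz":0,"gripper":0.2},{"rx":0,"ry":0,"rz":0,"dx":-55,"dy":20,"dz":0,"gripper":0.2},{"rx":0,"ry":0,"rz":0,"dx":-55,"dy":20,"dz":0,"gripper":0.2},{"rx":0,"ry":0,"rz":0,"dx":-55,"dy":20,"dz":0,"gripper":0.2},{"rx":0,"ry":0,"rz":0,"dx":-55,"dy":20,"dz":0,"gripper":0.2},{"rx":0,"ry":0,"rz":0,"dx":0,"dy":0,"dz":0,"gripper":0.2}]}}

```text
clock: 2.65
tcp_pos: [0.5273, 0.0025, 0.2535]
orientation: [2.109, 2.325, -0.002]
contact_force: [-0.2, 0.6, 0.4]
grip_width: 0.0514
gripper_force: 0.0
```

```bash
cat > snap.py <<'E'
import sys,pickle
from h import *
o=state();c=cam("wrist");f=r.grab_frame("wrist");n=sys.argv[1];cv2.imwrite(f"pics/{n}.png",f);pickle.dump(c,open(f"{n}.pkl","wb"))
E
python3 snap.py w1
```

```text
2.65 [0.5273 0.0025 0.2535] [[-0.097, 0.995, 0.001], [0.995, 0.097, -0.002], [-0.002, 0.001, -1.0]] [-0.2  0.6  0.4] 0.0514
```

View pics/w1.png

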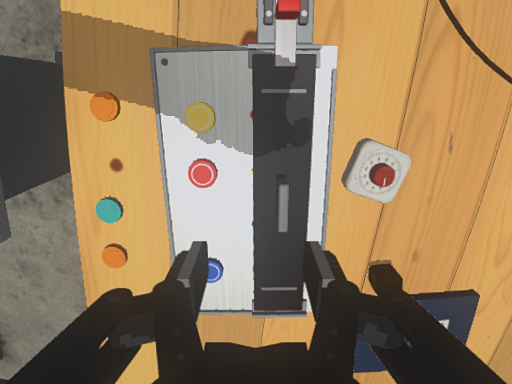

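The wrist view shows the bolt tab at (288,8), the handle at (283,208), and the red (203,173), yellow (200,118) and blue (210,270) discs. Enlarging it to get exact edges.

Run:
```python
from h import *
a=cv2.imread("pics/w1.png")[0:200,145:345]
cv2.imwrite("pics/w1c.png",cv2.resize(a,None,fx=3,fy=3,interpolation=cv2.INTER_CUBIC))
```

```text
(no output)
```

View pics/w1c.png

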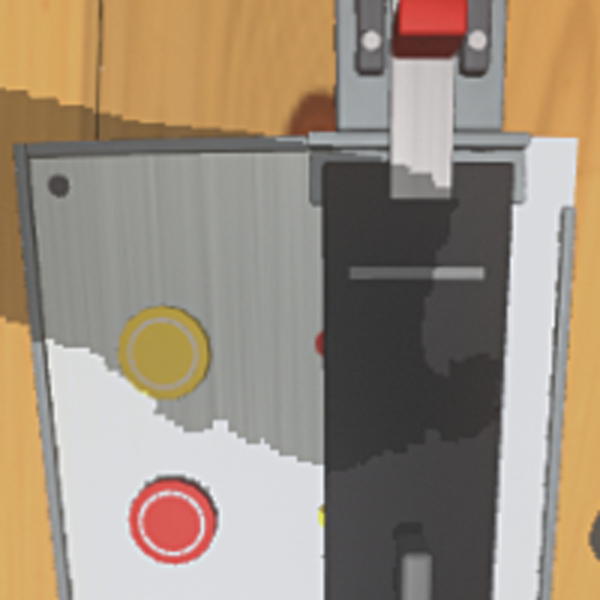

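```bash
cat > fit2.py <<'E'
import pickle,io,contextlib
with contextlib.redirect_stdout(io.StringIO()): from fit import *
cw=pickle.load(open("w1.pkl","rb"));U=lambda l:(np.array(l,float)-1)/3+[145,0]
wp=U([[15,144],[64,600]])
def g(p):
    m=proj(cw,W(p,[[-.105,.18,.021],[-.105,p[4],.021]]))
    return np.r_[f(p[:4]),3*(m-wp).ravel()]
q=least_squares(g,np.r_[q.x,0.],loss='soft_l1',x_scale=[.01,.01,.01,.01,.1]);p=q.x
print(np.round(p,4),np.round(g(p).reshape(-1,2),1).tolist())
im=cv2.imread("pics/w1.png");hsv=cv2.cvtColor(im,cv2.COLOR_BGR2HSV)
def P(n,l,z):
    w=ray(cw,l,z);print(n,"world",np.round(w[:,:2],4).tolist(),"plate",np.round(inv(p,w),4).tolist())
P("discs Y R B",np.r_[U([[165,351],[173,520]]),[[213,269]]],.0255)
P("cover +y corners",U([[323,163],[513,163]]),.028)
P("cover -y corners",[[253,311],[305,312]],.028)
P("handle top",U([[402,555],[431,555]]),.058);P("handle top",[[279,231],[287,231]],.058)
P("tab top near edge",U([[395,27],[467,29]]),.068);P("tab foot",U([[392,53],[464,57]]),.036)
P("tongue end",U([[390,197],[450,197]]),.036)
pickle.dump(p[:3],open("plate.pkl","wb"))
E
python3 fit2.py
```

```text
[ 0.5209 -0.041   0.1071  0.0092  0.0016] [[-1.0, 0.2], [-0.0, -0.6], [-0.6, 0.9], [-0.7, 0.5], [-1.0, 0.8], [-0.8, 0.7], [0.4, -0.6], [1.5, -0.5], [2.1, -3.3], [-0.1, 0.5], [0.2, 0.4], [0.1, 0.6], [0.0, 0.5], [0.3, 0.0], [-3.0, 0.1]]
discs Y R B world [[0.4572, 0.0567], [0.4633, -0.0099], [0.483, -0.1434]] plate [[-0.0529, 0.1039], [-0.054, 0.0371], [-0.0487, -0.0977]]
cover +y corners world [[0.5113, 0.1288], [0.5796, 0.1359]] plate [[0.0086, 0.1699], [0.0773, 0.1697]]
cover -y corners world [[0.5439, -0.2065], [0.6189, -0.2015]] plate [[0.0051, -0.167], [0.0803, -0.17]]
handle top world [[0.5538, -0.0063], [0.5646, -0.0052]] plate [[0.0364, 0.031], [0.0472, 0.0309]]
handle top world [[0.5612, -0.0627], [0.5706, -0.0618]] plate [[0.0377, -0.0258], [0.0471, -0.0259]]
tab top near edge world [[0.5305, 0.1654], [0.5527, 0.1673]] plate [[0.0316, 0.2042], [0.0539, 0.2037]]
tab foot world [[0.5316, 0.1657], [0.5564, 0.167]] plate [[0.0328, 0.2043], [0.0575, 0.2031]]
tongue end world [[0.5362, 0.1188], [0.5575, 0.121]] plate [[0.0323, 0.1573], [0.0537, 0.1572]]
```

```bash
cat > to.py <<'E'
import sys,pickle
from h import *
# usage: to.py px py z [yawdeg rel plate]   -> remaining tool-frame delta
p=pickle.load(open("plate.pkl","rb"));a=list(map(float,sys.argv[1:]))
c,s=np.cos(p[2]),np.sin(p[2]);t=np.array([p[0]+c*a[0]-s*a[1],p[1]+s*a[0]+c*a[1],a[2]])
o=state();M=R.from_rotvec(o["orientation"]).as_matrix();th=p[2]+np.radians(a[3] if len(a)>3 else 0)
y=np.array([np.cos(th),np.sin(th),0]);z=np.array([0,0,-1.]);T=np.c_[np.cross(y,z),y,z]
print("target",np.round(t,4),"mm in target tool axes",np.round(T.T@(t-o["tcp_pos"])*1e3,1),"in present",np.round(M.T@(t-o["tcp_pos"])*1e3,1),"turn deg",np.round(np.degrees(R.from_matrix(M.T@T).as_rotvec()),2),"joints",np.round(o["joints"],2))
d=np.array(o["tcp_pos"])[:2]-p[:2];print("plate xy now",np.round([c*d[0]+s*d[1],-s*d[0]+c*d[1]],4))
E
python3 to.py .044 .210 .063
```

```text
2.7 [0.5265 0.0056 0.2532] [[-0.101, 0.995, -0.0], [0.995, 0.101, -0.001], [-0.001, -0.0, -1.0]] [0.  0.1 0.2] 0.0512
target [0.5422 0.1725 0.063 ] mm in target tool axes [164.3  33.5 190.2] in present [164.7  32.5 190. ] turn deg [-0.02  0.05 -0.36] joints [-0.65  0.26  0.63  1.94 -0.18  1.    0.16]
plate xy now [0.0105 0.0457]
```

>>> {"op": "step_arm", "data": {"moves": [{"rx":0,"ry":0,"rz":-0.4,"dx":41,"dy":8,"dz":20,"gripper":0},{"rx":0,"ry":0,"rz":0,"dx":41,"dy":8,"dz":30,"gripper":0},{"rx":0,"ry":0,"rz":0,"dx":41,"dy":8,"dz":30,"gripper":0},{"rx":0,"ry":0,"rz":0,"dx":41,"dy":9,"dz":30,"gripper":0},{"rx":0,"ry":0,"rz":0,"dx":0,"dy":0,"dz":30,"gripper":0},{"rx":0,"ry":0,"rz":0,"dx":0,"dy":0,"dz":15,"gripper":0},{"rx":0,"ry":0,"rz":0,"dx":0,"dy":0,"dz":0,"gripper":0},{"rx":0,"ry":0,"rz":0,"dx":0,"dy":0,"dz":0,"gripper":0}]}}

```text
clock: 3.7
tcp_pos: [0.5416, 0.1743, 0.0994]
orientation: [2.093, 2.342, 0.002]
contact_force: [0.3, 0.2, 0.1]
grip_width: 0.0429
gripper_force: 0.0
```

```bash
python3 to.py .044 .210 .063; python3 snap.py w2
```

```text
3.7 [0.5416 0.1743 0.0994] [[-0.112, 0.994, 0.001], [0.994, 0.112, 0.001], [0.001, 0.002, -1.0]] [0.3 0.2 0.1] 0.0429
target [0.5422 0.1725 0.063 ] mm in target tool axes [-1.9  0.4 36.4] in present [-1.9  0.4 36.4] turn deg [ 0.09 -0.03  0.27] joints [-0.78  0.54  0.46  1.96 -0.36  0.72  0.01]
plate xy now [0.0436 0.2119]
3.7 [0.5416 0.1743 0.0994] [[-0.112, 0.994, 0.001], [0.994, 0.112, 0.001], [0.001, 0.002, -1.0]] [0.3 0.2 0.1] 0.0429
```

View pics/w2.png

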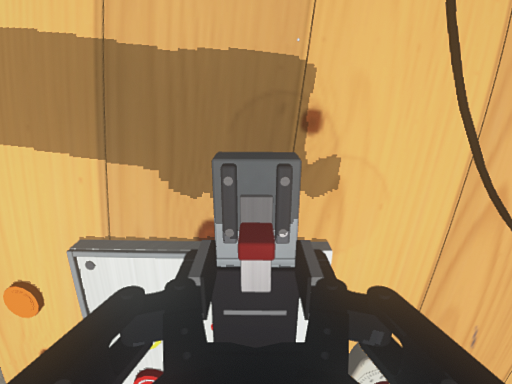

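The tab (257,240) is centred between the fingers. Lower, grip and draw it open.

>>> {"op": "step_arm", "data": {"moves": [{"rx":0,"ry":0,"rz":0,"dx":-1,"dy":0,"dz":18,"gripper":0},{"rx":0,"ry":0,"rz":0,"dx":-1,"dy":0,"dz":18,"gripper":0},{"rx":0,"ry":0,"rz":0,"dx":0,"dy":0,"dz":0,"gripper":0},{"rx":0,"ry":0,"rz":0,"dx":0,"dy":0,"dz":0,"gripper":-0.8},{"rx":0,"ry":0,"rz":0,"dx":0,"dy":0,"dz":0,"gripper":-0.8},{"rx":0,"ry":0,"rz":0,"dx":0,"dy":0,"dz":0,"gripper":-0.8},{"rx":0,"ry":0,"rz":0,"dx":0,"dy":0,"dz":0,"gripper":-0.8}], "grip_force": 40}}

```text
clock: 4.62
tcp_pos: [0.542, 0.1725, 0.0624]
orientation: [2.092, 2.342, 0.002]
contact_force: [5.5, 0.7, -7.6]
grip_width: 0.0213
gripper_force: 42.4
```

>>> {"op": "step_arm", "data": {"moves": [{"rx":0,"ry":0,"rz":0,"dx":6,"dy":0,"dz":0,"gripper":-0.8},{"rx":0,"ry":0,"rz":0,"dx":7,"dy":0,"dz":0,"gripper":-0.8},{"rx":0,"ry":0,"rz":0,"dx":7,"dy":0,"dz":0,"gripper":-0.8},{"rx":0,"ry":0,"rz":0,"dx":7,"dy":0,"dz":0,"gripper":-0.8},{"rx":0,"ry":0,"rz":0,"dx":7,"dy":0,"dz":0,"gripper":-0.8},{"rx":0,"ry":0,"rz":0,"dx":0,"dy":0,"dz":0,"gripper":-0.8},{"rx":0,"ry":0,"rz":0,"dx":0,"dy":0,"dz":0,"gripper":-0.8}]}}

```text
clock: 5.5
tcp_pos: [0.5384, 0.2061, 0.0624]
orientation: [2.092, 2.341, 0.002]
contact_force: [6.5, -0.2, -7.2]
grip_width: 0.021
gripper_force: 42.2
```

>>> {"op": "step_arm", "data": {"moves": [{"rx":0,"ry":0,"rz":0,"dx":0,"dy":0,"dz":0,"gripper":0},{"rx":0,"ry":0,"rz":0,"dx":0,"dy":0,"dz":0,"gripper":0},{"rx":0,"ry":0,"rz":0,"dx":0,"dy":0,"dz":-20,"gripper":0},{"rx":0,"ry":0,"rz":0,"dx":0,"dy":0,"dz":-40,"gripper":0},{"rx":0,"ry":0,"rz":0,"dx":-40,"dy":0,"dz":-20,"gripper":-0.2},{"rx":0,"ry":0,"rz":0,"dx":-50,"dy":0,"dz":0,"gripper":-0.2},{"rx":0,"ry":0,"rz":0,"dx":-50,"dy":0,"dz":0,"gripper":-0.2},{"rx":0,"ry":0,"rz":0,"dx":-50,"dy":0,"dz":0,"gripper":-0.2},{"rx":0,"ry":0,"rz":0,"dx":-50,"dy":0,"dz":0,"gripper":-0.2},{"rx":0,"ry":0,"rz":0,"dx":0,"dy":0,"dz":30,"gripper":-0.2},{"rx":0,"ry":0,"rz":0,"dx":0,"dy":0,"dz":0,"gripper":-0.2},{"rx":0,"ry":0,"rz":0,"dx":0,"dy":0,"dz":0,"gripper":-0.2}]}}

```text
clock: 7.0
tcp_pos: [0.5648, -0.0313, 0.1135]
orientation: [2.091, 2.344, 0.001]
contact_force: [-0.4, -0.7, 0.4]
grip_width: 0.034
gripper_force: 0.0
```

```bash
python3 to.py .0425 .0025 .053; python3 snap.py w3
```

```text
7.0 [ 0.5648 -0.0313  0.1135] [[-0.114, 0.994, 0.001], [0.994, 0.114, 0.001], [0.0, 0.001, -1.0]] [-0.4 -0.7  0.4] 0.034
target [ 0.5629 -0.034   0.053 ] mm in target tool axes [-2.4 -2.1 60.5] in present [-2.4 -2.2 60.5] turn deg [ 0.05 -0.02  0.39] joints [-0.44  0.52  0.5   1.96 -0.36  0.75  0.39]
plate xy now [0.0446 0.0049]
7.0 [ 0.5648 -0.0313  0.1135] [[-0.114, 0.994, 0.001], [0.994, 0.114, 0.001], [0.0, 0.001, -1.0]] [-0.4 -0.7  0.4] 0.034
```

View pics/w3.png

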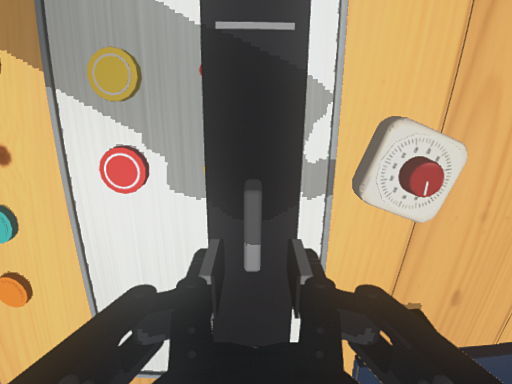

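Run:
```python
from h import *
import pickle
c=pickle.load(open("w3.pkl","rb"));p=pickle.load(open("plate.pkl","rb"))
f=cv2.cvtColor(cv2.imread("pics/w3.png"),cv2.COLOR_BGR2GRAY)
print(f[170:200:2,253].tolist(),f[260:280:2,253].tolist());
for y in(200,230,255):print(y,f[y,236:272].tolist())
w=ray(c,[[253,188],[252.5,271],[251,215],[252.5,255]],.058);d=w[:,:2]-p[:2];k,s=np.cos(p[2]),np.sin(p[2]);print(w,d@np.array([[k,-s],[s,k]]))
```

```text
[40, 41, 40, 41, 39, 56, 56, 57, 57, 58, 69, 83, 89, 90, 90] [137, 137, 135, 136, 136, 123, 48, 47, 47, 46]
200 [45, 45, 45, 46, 45, 41, 43, 50, 72, 80, 84, 87, 90, 90, 90, 89, 89, 89, 89, 90, 90, 89, 87, 82, 77, 65, 45, 41, 43, 41, 43, 44, 43, 43, 43, 44]
230 [54, 55, 54, 55, 53, 53, 53, 54, 73, 82, 84, 87, 88, 90, 89, 89, 88, 90, 89, 88, 89, 89, 86, 82, 75, 57, 51, 52, 50, 51, 51, 51, 52, 51, 51, 53]
255 [52, 53, 52, 53, 51, 50, 48, 58, 96, 117, 125, 132, 138, 138, 138, 138, 138, 139, 138, 138, 138, 133, 129, 118, 84, 47, 46, 51, 48, 48, 48, 50, 50, 50, 50, 49]
[[ 0.55958497 -0.00369299  0.058     ]
 [ 0.56588172 -0.0631078   0.058     ]
 [ 0.56032384 -0.02183049  0.058     ]
 [ 0.5644972  -0.05064612  0.058     ]] [[ 0.04244482  0.03296479]
 [ 0.04235214 -0.02678268]
 [ 0.04123997  0.01485228]
 [ 0.04230811 -0.01424441]]
```

>>> {"op": "step_arm", "data": {"moves": [{"rx":0,"ry":0,"rz":0.3,"dx":-2,"dy":-2,"dz":20,"gripper":-0.2},{"rx":0,"ry":0,"rz":0,"dx":0,"dy":0,"dz":20,"gripper":-0.2},{"rx":0,"ry":0,"rz":0,"dx":0,"dy":0,"dz":17,"gripper":-0.2},{"rx":0,"ry":0,"rz":0,"dx":0,"dy":0,"dz":2,"gripper":-0.2},{"rx":0,"ry":0,"rz":0,"dx":0,"dy":0,"dz":0,"gripper":-0.9},{"rx":0,"ry":0,"rz":0,"dx":0,"dy":0,"dz":0,"gripper":-0.9},{"rx":0,"ry":0,"rz":0,"dx":0,"dy":0,"dz":0,"gripper":-0.9},{"rx":0,"ry":0,"rz":0,"dx":0,"dy":0,"dz":0,"gripper":-0.9}], "grip_force": 70}}

```text
clock: 8.05
tcp_pos: [0.5629, -0.0344, 0.0537]
orientation: [2.099, 2.337, 0.001]
contact_force: [-0.4, 0.2, 2.5]
grip_width: 0.0109
gripper_force: 68.7
```

>>> {"op": "step_arm", "data": {"moves": [{"rx":0,"ry":0,"rz":0,"dx":0,"dy":0,"dz":-5,"gripper":-0.9},{"rx":0,"ry":0,"rz":0,"dx":0,"dy":0,"dz":-15,"gripper":-0.9},{"rx":0,"ry":0,"rz":0,"dx":0,"dy":0,"dz":-25,"gripper":-0.9},{"rx":0,"ry":0,"rz":0,"dx":0,"dy":0,"dz":-25,"gripper":-0.9},{"rx":0,"ry":0,"rz":0,"dx":0,"dy":0,"dz":-20,"gripper":-0.9},{"rx":0,"ry":0,"rz":0,"dx":-11,"dy":-5,"dz":0,"gripper":-0.9},{"rx":0,"ry":0,"rz":0,"dx":-40,"dy":-14,"dz":0,"gripper":-0.9},{"rx":0,"ry":0,"rz":0,"dx":-40,"dy":-14,"dz":0,"gripper":-0.9},{"rx":0,"ry":0,"rz":0,"dx":-40,"dy":-14,"dz":0,"gripper":-0.9},{"rx":0,"ry":0,"rz":0,"dx":-40,"dy":-14,"dz":0,"gripper":-0.9},{"rx":0,"ry":0,"rz":0,"dx":-40,"dy":-14,"dz":0,"gripper":-0.9},{"rx":0,"ry":0,"rz":0,"dx":-40,"dy":-14,"dz":0,"gripper":-0.9},{"rx":0,"ry":0,"rz":0,"dx":-40,"dy":-14,"dz":0,"gripper":-0.9},{"rx":0,"ry":0,"rz":0,"dx":0,"dy":0,"dz":0,"gripper":-0.9}]}}

```text
clock: 9.8
tcp_pos: [0.488, -0.3396, 0.143]
orientation: [2.107, 2.329, -0.005]
contact_force: [-0.1, 1.0, -2.1]
grip_width: 0.0105
gripper_force: 68.4
```

>>> {"op": "step_arm", "data": {"moves": [{"rx":0,"ry":0,"rz":5,"dx":0,"dy":0,"dz":0,"gripper":-0.9},{"rx":0,"ry":0,"rz":8,"dx":0,"dy":0,"dz":0,"gripper":-0.9},{"rx":0,"ry":0,"rz":9,"dx":0,"dy":0,"dz":0,"gripper":-0.9},{"rx":0,"ry":0,"rz":9,"dx":0,"dy":0,"dz":0,"gripper":-0.9},{"rx":0,"ry":0,"rz":9,"dx":0,"dy":0,"dz":0,"gripper":-0.9},{"rx":0,"ry":0,"rz":9,"dx":0,"dy":0,"dz":0,"gripper":-0.9},{"rx":0,"ry":0,"rz":9,"dx":0,"dy":0,"dz":0,"gripper":-0.9},{"rx":0,"ry":0,"rz":9,"dx":0,"dy":0,"dz":0,"gripper":-0.9},{"rx":0,"ry":0,"rz":9,"dx":0,"dy":0,"dz":0,"gripper":-0.9},{"rx":0,"ry":0,"rz":8,"dx":0,"dy":0,"dz":0,"gripper":-0.9},{"rx":0,"ry":0,"rz":6,"dx":0,"dy":0,"dz":0,"gripper":-0.9},{"rx":0,"ry":0,"rz":0,"dx":0,"dy":0,"dz":0,"gripper":-0.9},{"rx":0,"ry":0,"rz":0,"dx":0,"dy":0,"dz":0,"gripper":-0.9}]}}

```text
clock: 11.42
tcp_pos: [0.4912, -0.3343, 0.1429]
orientation: [-3.136, -0.172, 0.001]
contact_force: [0.4, -0.5, -2.2]
grip_width: 0.0106
gripper_force: 68.4
```

```bash
python3 snap.py w4; python3 -c "
from h import *
cv2.imwrite('pics/s4.png',r.grab_frame('side'))
a=cv2.imread('pics/s4.png');b=cv2.imread('pics/w4.png');cv2.imwrite('pics/m4.png',np.hstack([cv2.resize(a,(400,300)),cv2.resize(b,(400,300))]))"
```

```text
11.43 [ 0.4912 -0.3343  0.1429] [[0.994, 0.11, -0.001], [0.11, -0.994, 0.001], [-0.0, -0.001, -1.0]] [ 0.4 -0.5 -2.2] 0.0106
```

View pics/m4.png

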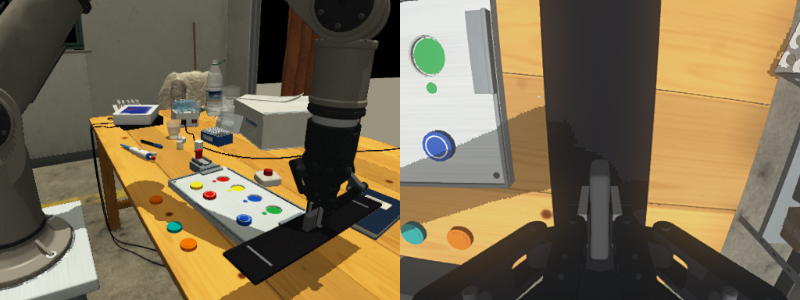

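Run:
```python
import pickle
from h import *
c=pickle.load(open("w4.pkl","rb"))
print(ray(c,[[429,320],[460,128],[480,60]],0)[:,:2], ray(c,[[180,5],[330,5]],.11)[:,:2])
s=cam("side")
k=512/400
print("cover front corners in air",proj(s,[[.325,-.37,.1],[.66,-.30,.0],[.66,-.37,0],[.33,-.30,0],[.33,-.37,0]])/k)
```

```text
[[ 0.35511599 -0.5487501 ]
 [ 0.56792776 -0.51175672]
 [ 0.62738544 -0.51355149]] [[ 0.60884081 -0.2849574 ]
 [ 0.61645029 -0.354301  ]]
cover front corners in air [[247.54832221 283.74840633]
 [348.74266064 238.8251518 ]
 [377.03527405 257.05278941]
 [221.89629227 298.13104315]
 [245.62797758 330.99840132]]
```

>>> {"op": "step_arm", "data": {"moves": [{"rx":0,"ry":0,"rz":0,"dx":-10,"dy":0,"dz":10,"gripper":-0.9},{"rx":0,"ry":0,"rz":0,"dx":-10,"dy":0,"dz":25,"gripper":-0.9},{"rx":0,"ry":0,"rz":0,"dx":0,"dy":0,"dz":25,"gripper":-0.9},{"rx":0,"ry":0,"rz":0,"dx":0,"dy":0,"dz":25,"gripper":-0.9},{"rx":0,"ry":0,"rz":0,"dx":0,"dy":0,"dz":15,"gripper":-0.9},{"rx":0,"ry":0,"rz":0,"dx":0,"dy":0,"dz":6,"gripper":-0.9},{"rx":0,"ry":0,"rz":0,"dx":0,"dy":0,"dz":4,"gripper":-0.9},{"rx":0,"ry":0,"rz":0,"dx":0,"dy":0,"dz":1,"gripper":-0.9},{"rx":0,"ry":0,"rz":0,"dx":0,"dy":0,"dz":0,"gripper":-0.9}]}}

```text
clock: 12.65
tcp_pos: [0.4718, -0.3371, 0.0327]
orientation: [3.137, 0.169, 0.001]
contact_force: [-0.5, 0.5, -1.5]
grip_width: 0.0113
gripper_force: 68.4
```

>>> {"op": "step_arm", "data": {"moves": [{"rx":0,"ry":0,"rz":0,"dx":0,"dy":0,"dz":1,"gripper":-0.9},{"rx":0,"ry":0,"rz":0,"dx":0,"dy":0,"dz":0,"gripper":-0.2},{"rx":0,"ry":0,"rz":0,"dx":0,"dy":0,"dz":0,"gripper":-0.2},{"rx":0,"ry":0,"rz":0,"dx":0,"dy":0,"dz":0,"gripper":-0.2},{"rx":0,"ry":0,"rz":0,"dx":0,"dy":0,"dz":-20,"gripper":-0.2},{"rx":0,"ry":0,"rz":0,"dx":0,"dy":0,"dz":-50,"gripper":-0.2},{"rx":0,"ry":0,"rz":0,"dx":0,"dy":0,"dz":-50,"gripper":-0.2},{"rx":0,"ry":0,"rz":-9,"dx":0,"dy":0,"dz":-50,"gripper":0.2},{"rx":0,"ry":0,"rz":-9,"dx":0,"dy":0,"dz":-50,"gripper":0.2},{"rx":0,"ry":0,"rz":-9,"dx":0,"dy":0,"dz":0,"gripper":0.2},{"rx":0,"ry":0,"rz":-9,"dx":0,"dy":0,"dz":0,"gripper":0.2},{"rx":0,"ry":0,"rz":-9,"dx":0,"dy":0,"dz":0,"gripper":0.2},{"rx":0,"ry":0,"rz":-9,"dx":0,"dy":0,"dz":0,"gripper":0.2},{"rx":0,"ry":0,"rz":-9,"dx":0,"dy":0,"dz":0,"gripper":0.2},{"rx":0,"ry":0,"rz":-9,"dx":0,"dy":0,"dz":0,"gripper":0.2},{"rx":0,"ry":0,"rz":-9,"dx":0,"dy":0,"dz":0,"gripper":0.2},{"rx":0,"ry":0,"rz":-9,"dx":0,"dy":0,"dz":0,"gripper":0.2}]}}

```text
clock: 14.78
tcp_pos: [0.4709, -0.3375, 0.2526]
orientation: [2.094, 2.341, -0.0]
contact_force: [-0.1, -0.0, 0.9]
grip_width: 0.0512
gripper_force: 0.0
```

>>> {"op": "step_arm", "data": {"moves": [{"rx":0,"ry":0,"rz":0,"dx":40,"dy":13,"dz":0,"gripper":0.2},{"rx":0,"ry":0,"rz":0,"dx":40,"dy":13,"dz":0,"gripper":0.2},{"rx":0,"ry":0,"rz":0,"dx":40,"dy":13,"dz":0,"gripper":0.2},{"rx":0,"ry":0,"rz":0,"dx":40,"dy":13,"dz":0,"gripper":0.2},{"rx":0,"ry":0,"rz":0,"dx":40,"dy":13,"dz":0,"gripper":0.2},{"rx":0,"ry":0,"rz":0,"dx":40,"dy":13,"dz":0,"gripper":0.2},{"rx":0,"ry":0,"rz":0,"dx":40,"dy":12,"dz":0,"gripper":0.2},{"rx":0,"ry":0,"rz":0,"dx":0,"dy":0,"dz":0,"gripper":0.2},{"rx":0,"ry":0,"rz":0,"dx":0,"dy":0,"dz":0,"gripper":0.2},{"rx":0,"ry":0,"rz":0,"dx":0,"dy":0,"dz":0,"gripper":0.2}]}}

```text
clock: 16.02
tcp_pos: [0.5306, -0.0505, 0.2518]
orientation: [2.102, 2.334, 0.0]
contact_force: [-0.1, -0.1, -0.6]
grip_width: 0.0509
gripper_force: 0.0
```

```bash
python3 snap.py w5
python3 - <<'E'
import cv2
a=cv2.imread("pics/w5.png")[0:300,100:400];cv2.imwrite("pics/w5c.png",cv2.resize(a,None,fx=2,fy=2,interpolation=cv2.INTER_CUBIC))
E
```

```text
16.02 [ 0.5306 -0.0505  0.2518] [[-0.105, 0.995, 0.0], [0.995, 0.105, -0.0], [-0.0, 0.0, -1.0]] [-0.1 -0.1 -0.6] 0.0509
```

View pics/w5c.png

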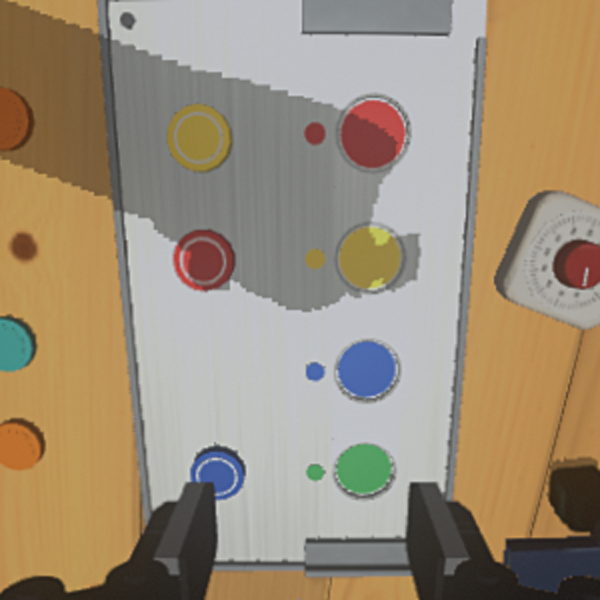

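```bash
cat > fit3.py <<'E'
import pickle
from h import *
from scipy.optimize import least_squares
c=pickle.load(open("w5.pkl","rb"));U=lambda l:(np.array(l,float)-.5)/2+[100,0]
m=ray(c,U([[374,133],[370,257.5],[367,370],[363.5,469.5],[315,133],[315,259],[315,372],[315,472]]),.016)[:,:2]
Y=np.array([.105,.035,-.035,-.105])
def f(p):
    P=np.r_[np.c_[[.045]*4,Y],np.c_[[p[3]]*4,Y]];k,s=np.cos(p[2]),np.sin(p[2])
    return (P@np.array([[k,s],[-s,k]])+p[:2]-m).ravel()
q=least_squares(f,[.52,-.04,.1,0.01]);p=q.x
print(np.round(p,4),np.round(f(p).reshape(-1,2)*1e3,1).tolist())
k,s=np.cos(p[2]),np.sin(p[2]);I=lambda w:(w[:,:2]-p[:2])@np.array([[k,-s],[s,k]])
print("discs Y R B",np.round(I(ray(c,U([[200,136.5],[204.5,259],[218,472]]),.025)),4).tolist())
print("stop",I(ray(c,U([[305,538],[405,540],[302,33],[450,33]]),.028)))
pickle.dump(p[:3],open("plate.pkl","wb"))
E
python3 fit3.py; python3 to.py -.053 .104 .03
```

```text
[ 0.519  -0.0402  0.1062  0.0123] [[-0.5, 0.3], [0.1, -0.2], [0.1, -0.6], [0.5, -1.5], [0.0, 0.4], [-0.0, 0.7], [-0.1, 0.7], [-0.1, 0.2]]
discs Y R B [[-0.0511, 0.1024], [-0.0519, 0.0355], [-0.0509, -0.1008]]
stop [[ 0.00558969 -0.14850573]
 [ 0.07307191 -0.15039169]
 [ 0.0053382   0.1534045 ]
 [ 0.08318213  0.15409071]]
16.07 [ 0.5307 -0.0504  0.2516] [[-0.105, 0.994, 0.0], [0.994, 0.105, -0.0], [-0.0, 0.0, -1.0]] [ 0.4 -0.3 -0.5] 0.0513
target [0.4553 0.0576 0.03  ] mm in target tool axes [115.4 -63.5 221.6] in present [115.4 -63.7 221.6] turn deg [ 0.02  0.02 -0.07] joints [-0.53  0.27  0.62  1.93 -0.19  1.    0.27]
plate xy now [ 0.0105 -0.0114]
```

>>> {"op": "step_arm", "data": {"moves": [{"rx":0,"ry":0,"rz":0,"dx":40,"dy":-21,"dz":30,"gripper":0.15},{"rx":0,"ry":0,"rz":0,"dx":40,"dy":-21,"dz":40,"gripper":0.15},{"rx":0,"ry":0,"rz":0,"dx":34,"dy":-20,"dz":40,"gripper":0.15},{"rx":0,"ry":0,"rz":0,"dx":0,"dy":0,"dz":40,"gripper":0.15},{"rx":0,"ry":0,"rz":0,"dx":0,"dy":0,"dz":35,"gripper":0.15},{"rx":0,"ry":0,"rz":0,"dx":0,"dy":0,"dz":15,"gripper":0.15},{"rx":0,"ry":0,"rz":0,"dx":0,"dy":0,"dz":0,"gripper":0.15},{"rx":0,"ry":0,"rz":0,"dx":0,"dy":0,"dz":0,"gripper":0.15}], "grip_force": 20}}

```text
clock: 17.08
tcp_pos: [0.458, 0.0577, 0.0523]
orientation: [2.099, 2.336, 0.003]
contact_force: [0.7, 0.1, 0.7]
grip_width: 0.0491
gripper_force: 0.0
```

```bash
python3 to.py -.0511 .1024 .04; python3 -c "from bench import r;print(r.tcp_to_tips)"; python3 snap.py w6
```

```text
17.07 [0.458  0.0577 0.0523] [[-0.107, 0.994, 0.002], [0.994, 0.107, 0.001], [0.0, 0.002, -1.0]] [0.7 0.1 0.7] 0.0491
target [0.4573 0.0562 0.04  ] mm in target tool axes [-1.3 -0.9 12.3] in present [-1.3 -0.9 12.3] turn deg [ 0.11 -0.02  0.03] joints [-0.59  0.48  0.4   2.23 -0.39  0.5   0.23]
plate xy now [-0.0502  0.1037]
0.022
17.07 [0.458  0.0577 0.0523] [[-0.107, 0.994, 0.002], [0.994, 0.107, 0.001], [0.0, 0.002, -1.0]] [0.7 0.1 0.7] 0.0491
```

View pics/w6.png

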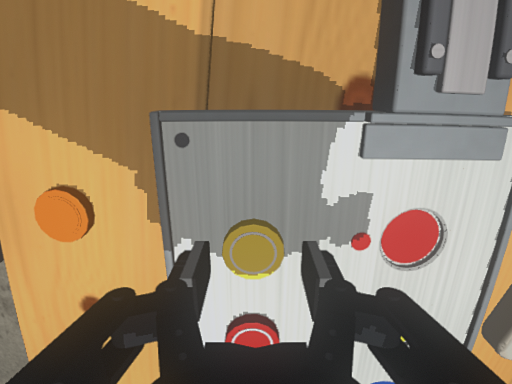

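>>> {"op": "step_arm", "data": {"moves": [{"rx":0,"ry":0,"rz":0,"dx":-1.5,"dy":-1,"dz":6,"gripper":0.15},{"rx":0,"ry":0,"rz":0,"dx":0,"dy":0,"dz":5,"gripper":0.15},{"rx":0,"ry":0,"rz":0,"dx":0,"dy":0,"dz":0,"gripper":0.15},{"rx":0,"ry":0,"rz":0,"dx":0,"dy":0,"dz":0,"gripper":0.15}]}}

```text
clock: 17.62
tcp_pos: [0.4562, 0.0562, 0.0403]
orientation: [-2.099, -2.338, 0.0]
contact_force: [-0.5, 0.7, 0.3]
grip_width: 0.0491
gripper_force: 0.0
```

>>> {"op": "step_arm", "data": {"moves": [{"rx":0,"ry":0,"rz":0,"dx":0,"dy":0,"dz":2,"gripper":0.15},{"rx":0,"ry":0,"rz":0,"dx":0,"dy":0,"dz":0,"gripper":0.15}]}}

```text
clock: 17.88
tcp_pos: [0.4562, 0.0563, 0.0382]
orientation: [-2.099, -2.338, 0.0]
contact_force: [-0.5, -0.1, -0.6]
grip_width: 0.0493
gripper_force: 0.0
```

>>> {"op": "step_arm", "data": {"moves": [{"rx":0,"ry":0,"rz":0,"dx":0,"dy":0,"dz":2,"gripper":0.15},{"rx":0,"ry":0,"rz":0,"dx":0,"dy":0,"dz":0,"gripper":0.15}]}}

```text
clock: 18.12
tcp_pos: [0.4561, 0.0563, 0.0361]
orientation: [-2.099, -2.337, 0.0]
contact_force: [-0.6, -0.1, 0.9]
grip_width: 0.0489
gripper_force: 0.0
```

>>> {"op": "step_arm", "data": {"moves": [{"rx":0,"ry":0,"rz":0,"dx":0,"dy":0,"dz":-1,"gripper":0.15},{"rx":0,"ry":0,"rz":0,"dx":0,"dy":0,"dz":0,"gripper":-0.3},{"rx":0,"ry":0,"rz":0,"dx":0,"dy":0,"dz":0,"gripper":-0.3},{"rx":0,"ry":0,"rz":0,"dx":0,"dy":0,"dz":0,"gripper":-0.3}], "grip_force": 20}}

```text
clock: 18.62
tcp_pos: [0.4563, 0.0563, 0.0376]
orientation: [-2.099, -2.337, -0.001]
contact_force: [-0.8, 0.7, 5.6]
grip_width: 0.0348
gripper_force: 19.6
```

```bash
python3 snap.py w7; python3 to.py 0 .102 .037;cat > disc.py <<'E'
import sys,pickle
from h import *
# disc.py pic colour z : centroids of blobs of the colour, plate coords
n,col,z=sys.argv[1],sys.argv[2],float(sys.argv[3]);c=pickle.load(open(n+".pkl","rb"));p=pickle.load(open("plate.pkl","rb"))
h=cv2.cvtColor(cv2.imread(f"pics/{n}.png"),cv2.COLOR_BGR2HSV)
H={"yellow":[(22,34)],"red":[(0,5),(172,180)],"blue":[(100,125)],"green":[(50,80)]}[col]
m=sum(cv2.inRange(h,(a,110,50),(b,255,255)) for a,b in H)
m=cv2.morphologyEx(m,cv2.MORPH_CLOSE,np.ones((7,7)));N,L,S,C=cv2.connectedComponentsWithStats(m)
k,s=np.cos(p[2]),np.sin(p[2])
for i in range(1,N):
    if S[i,4]>60:
        hull=cv2.convexHull(np.argwhere(L==i)[:,::-1].astype(np.float32)).reshape(-1,2);(u,v),wh,_=cv2.fitEllipse(hull)
        w=ray(c,[[u,v]],z)[0,:2]-p[:2];print(col,(round(u,1),round(v,1)),np.round(wh,1),S[i].tolist(),"plate@z",np.round([k*w[0]+s*w[1],-s*w[0]+k*w[1]],4))
E
python3 disc.py w7 yellow .025; python3 disc.py w7 red .016
```

```text
18.62 [0.4563 0.0563 0.0376] [[-0.107, 0.994, 0.0], [0.994, 0.107, 0.0], [0.0, 0.0, -1.0]] [-0.8  0.7  5.6] 0.0348
18.68 [0.4563 0.0563 0.0375] [[-0.107, 0.994, 0.0], [0.994, 0.107, 0.0], [0.0, 0.0, -1.0]] [-1.2  0.1  6.3] 0.0349
target [0.5082 0.0613 0.037 ] mm in target tool axes [-0.5 52.1  0.5] in present [-0.6 52.1  0.6] turn deg [ 0.01 -0.01  0.07] joints [-0.57  0.51  0.38  2.23 -0.42  0.46  0.25]
plate xy now [-0.0521  0.1025]
yellow (255.3, 260.4) [64.8 68.4] [222, 228, 68, 65, 3467] plate@z [-0.0527  0.1048]
yellow (387.8, 338.8) [ 5.  17.2] [382, 333, 13, 13, 63] plate@z [0.0254 0.051 ]
red (425.7, 246.0) [50.7 65.5] [395, 218, 62, 56, 2620] plate@z [0.0415 0.1076]
red (373.2, 251.8) [17.9 21.1] [363, 243, 21, 19, 307] plate@z [0.012  0.1044]
red (255.0, 338.5) [16.4 47.3] [230, 330, 50, 16, 480] plate@z [-0.0528  0.0441]
```

>>> {"op": "step_arm", "data": {"moves": [{"rx":0,"ry":0,"rz":0,"dx":0,"dy":0,"dz":-0.7,"gripper":-0.3},{"rx":0,"ry":0,"rz":0,"dx":0,"dy":6,"dz":0,"gripper":-0.3},{"rx":0,"ry":0,"rz":0,"dx":0,"dy":10,"dz":0,"gripper":-0.3},{"rx":0,"ry":0,"rz":0,"dx":0,"dy":12,"dz":0,"gripper":-0.3},{"rx":0,"ry":0,"rz":0,"dx":0,"dy":12,"dz":0,"gripper":-0.3},{"rx":0,"ry":0,"rz":0,"dx":0,"dy":12,"dz":0,"gripper":-0.3},{"rx":0,"ry":0,"rz":0,"dx":-10,"dy":6,"dz":0,"gripper":-0.3},{"rx":0,"ry":0,"rz":0,"dx":-12,"dy":8,"dz":0,"gripper":-0.3},{"rx":0,"ry":0,"rz":0,"dx":-12,"dy":8,"dz":0,"gripper":-0.3},{"rx":0,"ry":0,"rz":0,"dx":-12,"dy":8,"dz":0,"gripper":-0.3},{"rx":0,"ry":0,"rz":0,"dx":-12,"dy":8,"dz":0,"gripper":-0.3},{"rx":0,"ry":0,"rz":0,"dx":-12,"dy":8,"dz":0,"gripper":-0.3},{"rx":0,"ry":0,"rz":0,"dx":0,"dy":0,"dz":0,"gripper":-0.3},{"rx":0,"ry":0,"rz":0,"dx":0,"dy":0,"dz":0,"gripper":-0.3}]}}

```text
clock: 20.42
tcp_pos: [0.5608, -0.0025, 0.0378]
orientation: [-2.098, -2.337, 0.0]
contact_force: [0.3, 0.7, -0.0]
grip_width: 0.0348
gripper_force: 20.0
```

```bash
python3 snap.py w8; python3 to.py .0456 .0327 .037;python3 disc.py w8 yellow .025;python3 disc.py w8 yellow .016; python3 disc.py w8 red .016; python3 disc.py w8 blue .016
```

```text
20.43 [ 0.5608 -0.0025  0.0378] [[-0.108, 0.994, -0.001], [0.994, 0.108, 0.0], [0.0, -0.001, -1.0]] [ 0.3  0.7 -0. ] 0.0348
20.48 [ 0.5607 -0.0022  0.0378] [[-0.108, 0.994, -0.001], [0.994, 0.108, 0.0], [0.001, -0.001, -1.0]] [-0.1  0.4  0.1] 0.0346
target [ 0.5609 -0.0028  0.037 ] mm in target tool axes [-0.6  0.1  0.8] in present [-0.6  0.1  0.8] turn deg [-0.04 -0.03  0.11] joints [-0.4   0.62  0.38  2.   -0.4   0.59  0.36]
plate xy now [0.0455 0.0333]
yellow (255.4, 255.4) [70.5 75. ] [222, 218, 68, 75, 4100] plate@z [0.045  0.0382]
yellow (194.2, 251.7) [17.5 19.6] [185, 243, 19, 18, 175] plate@z [0.0138 0.0401]
yellow (255.4, 255.4) [70.5 75. ] [222, 218, 68, 75, 4100] plate@z [0.045 0.033]
yellow (194.2, 251.7) [17.5 19.6] [185, 243, 19, 18, 175] plate@z [0.0117 0.035 ]
red (255.7, 119.0) [74.7 76.3] [219, 81, 75, 77, 4494] plate@z [0.045  0.1052]
red (185.9, 120.9) [23.5 25.4] [174, 109, 25, 25, 481] plate@z [0.0121 0.1044]
red (72.7, 257.1) [52.6 67.4] [42, 229, 63, 58, 2781] plate@z [-0.0583  0.0305]
red (488.0, 268.0) [54.5 65.6] [459, 242, 53, 55, 1635] plate@z [0.1818 0.0227]
blue (255.5, 336.2) [23.1 55.7] [228, 324, 56, 24, 941] plate@z [ 0.0452 -0.0238]
```

>>> {"op": "step_arm", "data": {"moves": [{"rx":0,"ry":0,"rz":0,"dx":0,"dy":0,"dz":0,"gripper":-0.05},{"rx":0,"ry":0,"rz":0,"dx":0,"dy":0,"dz":0,"gripper":-0.05},{"rx":0,"ry":0,"rz":0,"dx":0,"dy":0,"dz":0,"gripper":-0.05}]}}

```text
clock: 20.85
tcp_pos: [0.5611, -0.0026, 0.038]
orientation: [-2.098, -2.338, -0.0]
contact_force: [0.6, 0.2, -0.4]
grip_width: 0.0408
gripper_force: 0.0
```

```bash
python3 snap.py w9; python3 disc.py w9 yellow .020
python3 - <<'E'
import cv2,numpy as np
a=cv2.imread("pics/w9.png")[195:315,185:325];b=cv2.imread("pics/w8.png")[195:315,185:325];cv2.imwrite("pics/c9.png",cv2.resize(np.hstack([b,a]),None,fx=2.8,fy=2.8))
E
```

```text
20.85 [ 0.5611 -0.0026  0.038 ] [[-0.108, 0.994, 0.0], [0.994, 0.108, 0.0], [0.0, 0.0, -1.0]] [ 0.6  0.2 -0.4] 0.0408
yellow (254.9, 251.7) [67.8 68.7] [222, 218, 66, 68, 3625] plate@z [0.045  0.0371]
yellow (192.1, 249.6) [12.9 17.8] [184, 243, 17, 14, 118] plate@z [0.0118 0.0382]
```

View pics/c9.png

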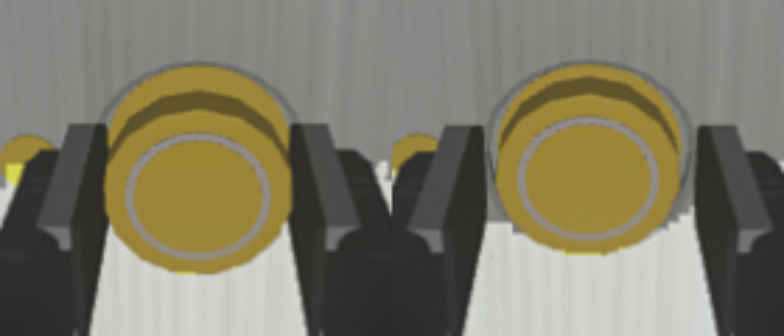

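```bash
cat > chk.py <<'E'
import sys,pickle
from h import *
n,px,py=sys.argv[1],float(sys.argv[2]),float(sys.argv[3]);c=pickle.load(open(n+".pkl","rb"));p=pickle.load(open("plate.pkl","rb"));k,s=np.cos(p[2]),np.sin(p[2])
t=np.linspace(0,2*np.pi,73)
def W(x,y,z):return np.c_[p[0]+k*x-s*y,p[1]+s*x+k*y,z+0*x]
for z,r_ in((.025,.018),(.020,.018),(.016,.020)):
    q=proj(c,W(px+r_*np.cos(t),py+r_*np.sin(t),z));print("z",z,"r",r_,"u",q[:,0].min().round(1),q[:,0].max().round(1),"v",q[:,1].min().round(1),q[:,1].max().round(1))
E
for y in .033 .035;do python3 chk.py w9 .045 $y;done
```

```text
z 0.025 r 0.018 u 220.0 289.5 v 232.0 292.6
z 0.02 r 0.018 u 221.1 288.5 v 227.8 287.0
z 0.016 r 0.02 u 218.2 291.4 v 221.1 285.7
z 0.025 r 0.018 u 219.8 289.7 v 228.4 289.5
z 0.02 r 0.018 u 220.9 288.7 v 224.2 283.9
z 0.016 r 0.02 u 218.0 291.6 v 217.6 282.7
```

Yellow has dropped flat into its pocket: its top face is at z≈0.020. Next is red.

>>> {"op": "step_arm", "data": {"moves": [{"rx":0,"ry":0,"rz":0,"dx":0,"dy":0,"dz":0,"gripper":0.15},{"rx":0,"ry":0,"rz":0,"dx":0,"dy":0,"dz":-15,"gripper":0.15},{"rx":0,"ry":0,"rz":0,"dx":0,"dy":-15,"dz":-17,"gripper":0.15},{"rx":0,"ry":0,"rz":0,"dx":1,"dy":-40,"dz":0,"gripper":0.15},{"rx":0,"ry":0,"rz":0,"dx":1,"dy":-42,"dz":0,"gripper":0.15},{"rx":0,"ry":0,"rz":0,"dx":0,"dy":0,"dz":10,"gripper":0.15},{"rx":0,"ry":0,"rz":0,"dx":0,"dy":0,"dz":0,"gripper":0.15},{"rx":0,"ry":0,"rz":0,"dx":0,"dy":0,"dz":0,"gripper":0.15}]}}

```text
clock: 21.9
tcp_pos: [0.4661, -0.0111, 0.0604]
orientation: [2.098, 2.337, 0.002]
contact_force: [0.1, 0.1, 0.5]
grip_width: 0.0493
gripper_force: 0.0
```

```bash
python3 snap.py w10; python3 to.py -.0519 .0355 .037;python3 disc.py w10 red .025; python3 disc.py w10 yellow .020
```

```text
21.9 [ 0.4661 -0.0111  0.0604] [[-0.108, 0.994, 0.002], [0.994, 0.108, -0.0], [-0.0, 0.002, -1.0]] [0.1 0.1 0.5] 0.0493
21.95 [ 0.4659 -0.0112  0.0603] [[-0.107, 0.994, 0.001], [0.994, 0.107, -0.0], [-0.0, 0.001, -1.0]] [-0.2  0.1  0.3] 0.049
target [ 0.4636 -0.0104  0.037 ] mm in target tool axes [ 1.1 -2.2 23.3] in present [ 1.1 -2.3 23.3] turn deg [0.08 0.01 0.08] joints [-0.44  0.47  0.41  2.21 -0.37  0.52  0.36]
plate xy now [-0.0497  0.0344]
red (420.2, 121.0) [58.  66.7] [390, 89, 61, 65, 3059] plate@z [0.0368 0.1058]
red (367.9, 121.3) [19.9 21.9] [358, 111, 21, 22, 353] plate@z [0.0085 0.1051]
red (250.2, 240.0) [57.1 58.5] [221, 212, 59, 57, 2625] plate@z [-0.053   0.0368]
yellow (404.9, 235.7) [56.4 60.4] [375, 206, 60, 59, 2670] plate@z [0.0419 0.0367]
yellow (354.9, 236.2) [15.9 18.6] [346, 228, 19, 17, 242] plate@z [0.0105 0.0366]
```

>>> {"op": "step_arm", "data": {"moves": [{"rx":0,"ry":0,"rz":0,"dx":1.5,"dy":-3,"dz":8,"gripper":0.15},{"rx":0,"ry":0,"rz":0,"dx":0,"dy":0,"dz":9,"gripper":0.15},{"rx":0,"ry":0,"rz":0,"dx":0,"dy":0,"dz":5,"gripper":0.15},{"rx":0,"ry":0,"rz":0,"dx":0,"dy":0,"dz":0,"gripper":0.15},{"rx":0,"ry":0,"rz":0,"dx":0,"dy":0,"dz":0,"gripper":-0.3},{"rx":0,"ry":0,"rz":0,"dx":0,"dy":0,"dz":0,"gripper":-0.3},{"rx":0,"ry":0,"rz":0,"dx":0,"dy":0,"dz":0,"gripper":-0.3}], "grip_force": 20}}

```text
clock: 22.82
tcp_pos: [0.4615, -0.01, 0.0381]
orientation: [2.099, 2.338, 0.001]
contact_force: [0.8, -0.3, -0.5]
grip_width: 0.0348
gripper_force: 20.0
```

```bash
python3 snap.py w11; python3 to.py 0 .105 .037;python3 disc.py w11 red .025;python3 disc.py w11 red .016
```

```text
22.82 [ 0.4615 -0.01    0.0381] [[-0.107, 0.994, 0.0], [0.994, 0.107, 0.0], [0.0, 0.0, -1.0]] [ 0.8 -0.3 -0.5] 0.0348
22.88 [ 0.4615 -0.01    0.0381] [[-0.107, 0.994, 0.0], [0.994, 0.107, 0.0], [0.0, 0.0, -1.0]] [ 1.2 -0.4  1.4] 0.0345
target [0.5078 0.0642 0.037 ] mm in target tool axes [68.9 54.   1.1] in present [68.9 54.1  1.1] turn deg [ 0.02 -0.    0.08] joints [-0.42  0.51  0.37  2.23 -0.4   0.47  0.38]
plate xy now [-0.054   0.0361]
red (450.9, 128.0) [63.6 75.9] [418, 92, 67, 73, 3802] plate@z [0.0352 0.1061]
red (393.5, 128.4) [22.4 25.3] [382, 116, 24, 25, 454] plate@z [0.0078 0.1053]
red (255.4, 261.1) [64.1 67.2] [222, 230, 68, 64, 3365] plate@z [-0.0545  0.0376]
red (450.9, 128.0) [63.6 75.9] [418, 92, 67, 73, 3802] plate@z [0.0413 0.1053]
red (393.5, 128.4) [22.4 25.3] [382, 116, 24, 25, 454] plate@z [0.012  0.1045]
red (255.4, 261.1) [64.1 67.2] [222, 230, 68, 64, 3365] plate@z [-0.0545  0.0322]
```

>>> {"op": "step_arm", "data": {"moves": [{"rx":0,"ry":0,"rz":0,"dx":6,"dy":5,"dz":0,"gripper":-0.3},{"rx":0,"ry":0,"rz":0,"dx":12,"dy":9,"dz":0,"gripper":-0.3},{"rx":0,"ry":0,"rz":0,"dx":13,"dy":10,"dz":0,"gripper":-0.3},{"rx":0,"ry":0,"rz":0,"dx":13,"dy":10,"dz":0,"gripper":-0.3},{"rx":0,"ry":0,"rz":0,"dx":13,"dy":10,"dz":0,"gripper":-0.3},{"rx":0,"ry":0,"rz":0,"dx":10.7,"dy":10,"dz":0,"gripper":-0.3},{"rx":0,"ry":0,"rz":0,"dx":0,"dy":12,"dz":0,"gripper":-0.3},{"rx":0,"ry":0,"rz":0,"dx":0,"dy":12,"dz":0,"gripper":-0.3},{"rx":0,"ry":0,"rz":0,"dx":0,"dy":12,"dz":0,"gripper":-0.3},{"rx":0,"ry":0,"rz":0,"dx":0,"dy":9.5,"dz":0,"gripper":-0.3},{"rx":0,"ry":0,"rz":0,"dx":0,"dy":0,"dz":0,"gripper":-0.3},{"rx":0,"ry":0,"rz":0,"dx":0,"dy":0,"dz":0,"gripper":-0.3}]}}

```text
clock: 24.38
tcp_pos: [0.5527, 0.0685, 0.0377]
orientation: [-2.098, -2.338, 0.0]
contact_force: [-0.9, 0.2, 0.6]
grip_width: 0.0347
gripper_force: 20.0
```

```bash
python3 snap.py w12; python3 to.py .0455 .1038 .037;python3 disc.py w12 red .025;python3 chk.py w12 .045 .105
```

```text
24.38 [0.5527 0.0685 0.0377] [[-0.108, 0.994, -0.001], [0.994, 0.108, 0.0], [0.0, -0.0, -1.0]] [-0.9  0.2  0.6] 0.0347
24.43 [0.5526 0.0683 0.0377] [[-0.108, 0.994, -0.001], [0.994, 0.108, 0.0], [0.0, -0.001, -1.0]] [ 0.3  0.6 -0.1] 0.0347
target [0.5532 0.0679 0.037 ] mm in target tool axes [-0.5  0.6  0.7] in present [-0.5  0.6  0.7] turn deg [-0.04 -0.    0.1 ] joints [-0.54  0.62  0.39  2.01 -0.41  0.59  0.24]
plate xy now [0.0449 0.1043]
red (255.9, 256.9) [69.2 72.8] [222, 221, 68, 73, 3914] plate@z [0.0447 0.1087]
red (193.8, 253.4) [14.2 17.6] [186, 246, 15, 16, 120] plate@z [0.013  0.1106]
z 0.025 r 0.018 u 221.5 291.3 v 231.6 292.4
z 0.02 r 0.018 u 222.5 290.2 v 227.4 286.8
z 0.016 r 0.02 u 219.6 293.1 v 220.7 285.5
```

>>> {"op": "step_arm", "data": {"moves": [{"rx":0,"ry":0,"rz":0,"dx":0.5,"dy":0,"dz":0,"gripper":-0.3},{"rx":0,"ry":0,"rz":0,"dx":0,"dy":0,"dz":0,"gripper":-0.05},{"rx":0,"ry":0,"rz":0,"dx":0,"dy":0,"dz":0,"gripper":-0.05},{"rx":0,"ry":0,"rz":0,"dx":0,"dy":0,"dz":0,"gripper":-0.05}]}}

```text
clock: 24.92
tcp_pos: [0.553, 0.0684, 0.038]
orientation: [2.099, 2.337, 0.0]
contact_force: [-0.1, 0.4, -0.3]
grip_width: 0.0407
gripper_force: 0.0
```

```bash
python3 snap.py w13; python3 disc.py w13 red .020;python3 chk.py w13 .045 .105;python3 to.py -.0509 -.1005 .037
```

```text
24.93 [0.553  0.0684 0.038 ] [[-0.107, 0.994, 0.0], [0.994, 0.107, 0.0], [0.0, 0.0, -1.0]] [-0.1  0.4 -0.3] 0.0407
red (255.3, 253.6) [66.3 68.3] [222, 221, 67, 67, 3539] plate@z [0.0447 0.1075]
z 0.025 r 0.018 u 221.0 290.6 v 231.0 291.7
z 0.02 r 0.018 u 222.1 289.6 v 226.8 286.1
z 0.016 r 0.02 u 219.2 292.5 v 220.2 284.9
24.98 [0.553  0.0684 0.038 ] [[-0.107, 0.994, 0.0], [0.994, 0.107, 0.0], [0.0, 0.0, -1.0]] [-0.4  0.3  0.1] 0.0404
target [ 0.479  -0.1455  0.037 ] mm in target tool axes [-204.8  -96.2    1. ] in present [-204.7  -96.5    1. ] turn deg [ 0.   -0.    0.07] joints [-0.54  0.62  0.39  2.01 -0.41  0.59  0.24]
plate xy now [0.0453 0.1043]
```

>>> {"op": "step_arm", "data": {"moves": [{"rx":0,"ry":0,"rz":0,"dx":0,"dy":0,"dz":0,"gripper":0.15},{"rx":0,"ry":0,"rz":0,"dx":0,"dy":0,"dz":-15,"gripper":0.15},{"rx":0,"ry":0,"rz":0,"dx":-15,"dy":-10,"dz":-25,"gripper":0.15},{"rx":0,"ry":0,"rz":0,"dx":-40,"dy":-20,"dz":0,"gripper":0.15},{"rx":0,"ry":0,"rz":0,"dx":-50,"dy":-22,"dz":0,"gripper":0.15},{"rx":0,"ry":0,"rz":0,"dx":-50,"dy":-22,"dz":0,"gripper":0.15},{"rx":0,"ry":0,"rz":0,"dx":-50,"dy":-22,"dz":0,"gripper":0.15},{"rx":0,"ry":0,"rz":0,"dx":0,"dy":0,"dz":17,"gripper":0.15},{"rx":0,"ry":0,"rz":0,"dx":0,"dy":0,"dz":0,"gripper":0.15},{"rx":0,"ry":0,"rz":0,"dx":0,"dy":0,"dz":0,"gripper":0.15}]}}

```text
clock: 26.22
tcp_pos: [0.4803, -0.1443, 0.0613]
orientation: [-2.096, -2.34, -0.001]
contact_force: [0.5, 0.3, 0.3]
grip_width: 0.049
gripper_force: 0.0
```

```bash
python3 snap.py w14; python3 to.py -.0509 -.1005 .0378;python3 disc.py w14 blue .025;python3 disc.py w14 blue .016
```

```text
26.23 [ 0.4803 -0.1443  0.0613] [[-0.11, 0.994, 0.0], [0.994, 0.11, 0.001], [0.001, 0.0, -1.0]] [0.5 0.3 0.3] 0.049
26.27 [ 0.4803 -0.1444  0.0613] [[-0.11, 0.994, 0.001], [0.994, 0.11, 0.0], [0.0, 0.001, -1.0]] [ 0.6  0.  -0.2] 0.0489
target [ 0.479  -0.1455  0.0378] mm in target tool axes [-1.  -1.4 23.5] in present [-1.  -1.4 23.5] turn deg [ 0.03 -0.02  0.21] joints [-0.16  0.51  0.41  2.13 -0.37  0.56  0.63]
plate xy now [-0.0495 -0.0995]
blue (418.4, 131.7) [56.7 65.4] [389, 101, 60, 63, 2929] plate@z [ 0.0369 -0.0337]
blue (367.0, 132.4) [19.6 20.8] [357, 123, 21, 20, 326] plate@z [ 0.0087 -0.0346]
blue (252.0, 246.2) [56.  57.6] [224, 218, 58, 56, 2503] plate@z [-0.0521 -0.1017]
blue (418.4, 131.7) [56.7 65.4] [389, 101, 60, 63, 2929] plate@z [ 0.042  -0.0346]
blue (367.0, 132.4) [19.6 20.8] [357, 123, 21, 20, 326] plate@z [ 0.0121 -0.0356]
blue (252.0, 246.2) [56.  57.6] [224, 218, 58, 56, 2503] plate@z [-0.0522 -0.1066]
```

>>> {"op": "step_arm", "data": {"moves": [{"rx":0,"ry":0,"rz":0,"dx":-2,"dy":-2.5,"dz":8,"gripper":0.15},{"rx":0,"ry":0,"rz":0,"dx":0,"dy":0,"dz":9,"gripper":0.15},{"rx":0,"ry":0,"rz":0,"dx":0,"dy":0,"dz":6,"gripper":0.15},{"rx":0,"ry":0,"rz":0,"dx":0,"dy":0,"dz":0,"gripper":0.15},{"rx":0,"ry":0,"rz":0,"dx":0,"dy":0,"dz":0,"gripper":-0.3},{"rx":0,"ry":0,"rz":0,"dx":0,"dy":0,"dz":0,"gripper":-0.3},{"rx":0,"ry":0,"rz":0,"dx":0,"dy":0,"dz":0,"gripper":-0.3}], "grip_force": 20}}

```text
clock: 27.15
tcp_pos: [0.4774, -0.148, 0.0381]
orientation: [2.099, 2.337, 0.0]
contact_force: [-0.6, -0.6, 0.0]
grip_width: 0.0348
gripper_force: 20.0
```

```bash
python3 snap.py w15; python3 to.py 0 -.1 .037;python3 disc.py w15 blue .025
```

```text
27.15 [ 0.4774 -0.148   0.0381] [[-0.107, 0.994, 0.0], [0.994, 0.107, -0.0], [-0.0, 0.0, -1.0]] [-0.6 -0.6  0. ] 0.0348
27.2 [ 0.4774 -0.1479  0.0381] [[-0.107, 0.994, 0.0], [0.994, 0.107, 0.0], [-0.0, 0.0, -1.0]] [0.3 0.7 0.6] 0.0345
target [ 0.5296 -0.1396  0.037 ] mm in target tool axes [ 2.7 52.8  1.1] in present [ 2.7 52.8  1.1] turn deg [0.02 0.   0.08] joints [-0.13  0.55  0.38  2.14 -0.4   0.51  0.66]
plate xy now [-0.0528 -0.1027]
blue (448.4, 130.2) [63.1 75.8] [415, 94, 68, 73, 3763] plate@z [ 0.0353 -0.0338]
blue (390.9, 130.8) [22.2 25.2] [380, 119, 23, 25, 448] plate@z [ 0.0079 -0.0347]
blue (255.2, 261.1) [64.1 66.8] [222, 229, 67, 64, 3342] plate@z [-0.0534 -0.1013]
```

>>> {"op": "step_arm", "data": {"moves": [{"rx":0,"ry":0,"rz":0,"dx":0,"dy":6,"dz":0,"gripper":-0.3},{"rx":0,"ry":0,"rz":0,"dx":0,"dy":11,"dz":0,"gripper":-0.3},{"rx":0,"ry":0,"rz":0,"dx":0,"dy":12,"dz":0,"gripper":-0.3},{"rx":0,"ry":0,"rz":0,"dx":0,"dy":12,"dz":0,"gripper":-0.3},{"rx":0,"ry":0,"rz":0,"dx":0,"dy":12,"dz":0,"gripper":-0.3},{"rx":0,"ry":0,"rz":0,"dx":12,"dy":8,"dz":0,"gripper":-0.3},{"rx":0,"ry":0,"rz":0,"dx":12,"dy":8,"dz":0,"gripper":-0.3},{"rx":0,"ry":0,"rz":0,"dx":12,"dy":8,"dz":0,"gripper":-0.3},{"rx":0,"ry":0,"rz":0,"dx":12,"dy":8,"dz":0,"gripper":-0.3},{"rx":0,"ry":0,"rz":0,"dx":12,"dy":8,"dz":0,"gripper":-0.3},{"rx":0,"ry":0,"rz":0,"dx":7.5,"dy":5,"dz":0,"gripper":-0.3},{"rx":0,"ry":0,"rz":0,"dx":0,"dy":0,"dz":0,"gripper":-0.3},{"rx":0,"ry":0,"rz":0,"dx":0,"dy":0,"dz":0,"gripper":-0.3}]}}

```text
clock: 28.82
tcp_pos: [0.567, -0.0705, 0.0377]
orientation: [-2.099, -2.337, 0.001]
contact_force: [0.2, 0.1, -0.4]
grip_width: 0.0348
gripper_force: 20.0
```

```bash
python3 snap.py w16; python3 to.py .0453 -.0352 .037;python3 disc.py w16 blue .025;python3 chk.py w16 .045 -.035
```

```text
28.82 [ 0.567  -0.0705  0.0377] [[-0.107, 0.994, -0.001], [0.994, 0.107, -0.0], [0.0, -0.001, -1.0]] [ 0.2  0.1 -0.4] 0.0348
28.88 [ 0.567  -0.0708  0.0378] [[-0.107, 0.994, -0.001], [0.994, 0.107, -0.0], [-0.0, -0.001, -1.0]] [ 0.6 -1.  -0. ] 0.0347
target [ 0.5678 -0.0704  0.037 ] mm in target tool axes [0.3 0.8 0.8] in present [0.3 0.8 0.8] turn deg [-0.04  0.    0.03] joints [-0.29  0.64  0.4   1.97 -0.41  0.61  0.49]
plate xy now [ 0.0445 -0.0355]
blue (256.4, 257.1) [68.3 72.7] [222, 222, 67, 71, 3833] plate@z [ 0.0445 -0.0311]
blue (194.6, 253.7) [13.1 17.2] [187, 247, 14, 15, 89] plate@z [ 0.0129 -0.0293]
z 0.025 r 0.018 u 222.6 292.2 v 232.1 292.7
z 0.02 r 0.018 u 223.5 291.2 v 227.8 287.1
z 0.016 r 0.02 u 220.6 294.0 v 221.1 285.8
```

>>> {"op": "step_arm", "data": {"moves": [{"rx":0,"ry":0,"rz":0,"dx":0.3,"dy":0.8,"dz":0,"gripper":-0.3},{"rx":0,"ry":0,"rz":0,"dx":0,"dy":0,"dz":0,"gripper":-0.3},{"rx":0,"ry":0,"rz":0,"dx":0,"dy":0,"dz":0,"gripper":-0.05},{"rx":0,"ry":0,"rz":0,"dx":0,"dy":0,"dz":0,"gripper":-0.05},{"rx":0,"ry":0,"rz":0,"dx":0,"dy":0,"dz":0,"gripper":-0.05}]}}

```text
clock: 29.5
tcp_pos: [0.5682, -0.07, 0.038]
orientation: [-2.099, -2.337, -0.0]
contact_force: [-0.6, -0.4, 0.5]
grip_width: 0.0406
gripper_force: 0.0
```

```bash
python3 snap.py w17; python3 disc.py w17 blue .020;python3 chk.py w17 .045 -.035
```

```text
29.5 [ 0.5682 -0.07    0.038 ] [[-0.107, 0.994, 0.0], [0.994, 0.107, 0.0], [0.0, 0.0, -1.0]] [-0.6 -0.4  0.5] 0.0406
blue (255.1, 254.7) [66.  66.7] [223, 222, 65, 66, 3455] plate@z [ 0.0451 -0.0324]
z 0.025 r 0.018 u 220.2 289.7 v 232.6 293.0
z 0.02 r 0.018 u 221.2 288.6 v 228.3 287.4
z 0.016 r 0.02 u 218.4 291.5 v 221.6 286.1
```

>>> {"op": "step_arm", "data": {"moves": [{"rx":0,"ry":0,"rz":0,"dx":0,"dy":0,"dz":0,"gripper":0.1},{"rx":0,"ry":0,"rz":0,"dx":0,"dy":0,"dz":-20,"gripper":0.1},{"rx":0,"ry":0,"rz":0,"dx":0,"dy":0,"dz":-50,"gripper":0.1},{"rx":0,"ry":0,"rz":0,"dx":0,"dy":0,"dz":-50,"gripper":-0.2},{"rx":0,"ry":0,"rz":0,"dx":0,"dy":0,"dz":-50,"gripper":-0.2},{"rx":0,"ry":0,"rz":0,"dx":0,"dy":0,"dz":-40,"gripper":-0.2},{"rx":0,"ry":0,"rz":0,"dx":-42,"dy":-24,"dz":0,"gripper":-0.2},{"rx":0,"ry":0,"rz":0,"dx":-42,"dy":-24,"dz":0,"gripper":-0.2},{"rx":0,"ry":0,"rz":0,"dx":-42,"dy":-24,"dz":0,"gripper":-0.2},{"rx":0,"ry":0,"rz":0,"dx":-42,"dy":-24,"dz":0,"gripper":-0.2},{"rx":0,"ry":0,"rz":0,"dx":-42,"dy":-24,"dz":0,"gripper":-0.2},{"rx":0,"ry":0,"rz":0,"dx":-42,"dy":-24,"dz":0,"gripper":-0.2},{"rx":0,"ry":0,"rz":0,"dx":0,"dy":0,"dz":0,"gripper":-0.2}]}}

```text
clock: 31.18
tcp_pos: [0.449, -0.3404, 0.2497]
orientation: [2.107, 2.327, -0.002]
contact_force: [0.1, 0.7, 0.7]
grip_width: 0.034
gripper_force: 0.0
```

>>> {"op": "step_arm", "data": {"moves": [{"rx":0,"ry":0,"rz":10,"dx":0,"dy":0,"dz":0,"gripper":-0.2},{"rx":0,"ry":0,"rz":10,"dx":0,"dy":0,"dz":0,"gripper":-0.2},{"rx":0,"ry":0,"rz":10,"dx":0,"dy":0,"dz":0,"gripper":-0.2},{"rx":0,"ry":0,"rz":10,"dx":0,"dy":0,"dz":0,"gripper":-0.2},{"rx":0,"ry":0,"rz":10,"dx":0,"dy":0,"dz":0,"gripper":-0.2},{"rx":0,"ry":0,"rz":10,"dx":0,"dy":0,"dz":0,"gripper":-0.2},{"rx":0,"ry":0,"rz":10,"dx":0,"dy":0,"dz":0,"gripper":-0.2},{"rx":0,"ry":0,"rz":10,"dx":0,"dy":0,"dz":0,"gripper":-0.2},{"rx":0,"ry":0,"rz":10,"dx":0,"dy":0,"dz":0,"gripper":-0.2},{"rx":0,"ry":0,"rz":0,"dx":0,"dy":0,"dz":0,"gripper":-0.2},{"rx":0,"ry":0,"rz":0,"dx":0,"dy":0,"dz":0,"gripper":-0.2}]}}

```text
clock: 32.55
tcp_pos: [0.4524, -0.3354, 0.2483]
orientation: [-3.136, -0.175, -0.001]
contact_force: [0.9, 0.1, 0.5]
grip_width: 0.0342
gripper_force: 0.0
```

```bash
python3 snap.py w18
python3 - <<'E'
import pickle
from h import *
c=pickle.load(open("w18.pkl","rb"));f=cv2.imread("pics/w18.png");h=cv2.cvtColor(f,cv2.COLOR_BGR2HSV)
print("expect handle",proj(c,[[.472+.03,-.337,.036],[.472-.03,-.337,.036],[.642,-.30,.006],[.642,-.37,.006]]))
g=f.max(2)
for v in range(10,330,20):
    print(v,"".join("#" if x<35 else "+" if x<75 else "o" if x<125 else "." for x in g[v,100:420:4]))
E
```

```text
32.55 [ 0.4524 -0.3354  0.2483] [[0.994, 0.111, 0.0], [0.111, -0.994, 0.0], [0.001, -0.0, -1.0]] [0.9 0.1 0.5] 0.0342
expect handle [[ 2.63000862e+02  1.26915277e+02]
 [ 2.56881126e+02  1.78889545e+02]
 [ 2.43714199e+02 -7.92297041e+00]
 [ 3.07284962e+02  2.54419494e-01]]
10 ..............oo................oooooooooooooooo................................
30 .................................ooooooooooooooo................................
50 ...............oo................ooooooooooooooo................................
70 ...............oo................ooooo++o+oooooo................................
90 ................o................oooo+++++++oooo................................
110 .................o...............++++++++++++oo.................................
130 .................o...............++++++oo++++oo.................................
150 .................oo..............++++++..++++++................................o
170 ....ooooooooooooooo..............++++++oo++++++.................................
190 .................................++++++++++++++o................................
210 .................................o++++++++++++..................................
230 ..................................++++++++++++..................................
250 .........................++ooo+...++++++++++++.++ooo++.................oooo.o...
270 +++++++++o++++oo......o++ooo+++o...............+++ooo+++....................o.oo
290 +++++++++++++++++++++++++++++++ooo.ooo..........+++++++++++++o..+++++++o..o.....
310 +#++++++++++++++++++++++++++++......ooo..........+++++++++++++++++++++++++++++..
```

Run:
```python
import pickle
from h import *
c=pickle.load(open("w18.pkl","rb"));f=cv2.imread("pics/w18.png")
print(proj(c,[[.303,-.337,.006],[.35,-.337,.006],[.40,-.337,.006],[.45,-.337,.006]]))
print(ray(c,[[258,258]],.006),f[235:290:5,262].tolist())
g=f.max(2).astype(int)
for v in(100,130,145,155,170):print(v,g[v,240:285:2].tolist())
print(g[105:190:2,261].tolist())
```

```text
[[245.70572137 267.61249489]
 [249.16684169 237.95648003]
 [253.16802112 203.69167114]
 [257.51574417 166.48137383]]
[[ 0.32041334 -0.35251942  0.006     ]] [[49, 54, 61], [51, 55, 62], [143, 144, 144], [48, 53, 59], [48, 51, 59], [47, 52, 59], [47, 52, 59], [111, 193, 238], [102, 177, 227], [109, 156, 199], [117, 130, 135]]
100 [72, 73, 73, 73, 73, 73, 72, 70, 72, 72, 71, 72, 72, 72, 72, 72, 73, 74, 74, 76, 76, 77, 76]
130 [69, 70, 69, 68, 69, 68, 54, 69, 115, 119, 117, 116, 68, 68, 70, 71, 71, 72, 72, 74, 75, 75, 75]
145 [66, 67, 68, 66, 66, 65, 52, 84, 146, 151, 155, 153, 75, 67, 69, 69, 70, 71, 71, 72, 72, 73, 72]
155 [55, 56, 66, 65, 66, 54, 50, 92, 144, 149, 152, 146, 70, 68, 69, 69, 70, 70, 71, 71, 72, 73, 71]
170 [53, 54, 53, 51, 52, 52, 51, 78, 94, 95, 95, 91, 55, 55, 56, 55, 69, 69, 69, 70, 71, 72, 69]
[71, 71, 70, 71, 70, 69, 69, 70, 69, 70, 69, 66, 82, 146, 160, 160, 159, 159, 160, 157, 158, 156, 156, 155, 155, 152, 152, 153, 104, 92, 95, 95, 94, 92, 93, 94, 93, 91, 66, 63, 63, 65, 64]
```

View pics/w18.png

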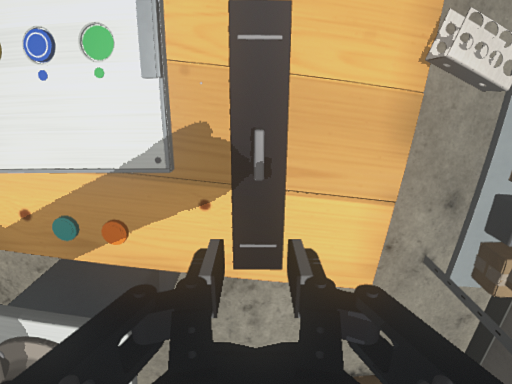

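The cover lies flat on the table with its handle at (259,155), where I left it. Blue is in its pocket at (39,45).

Run:
```python
import pickle
from h import *
c=pickle.load(open("w18.pkl","rb"))
w=ray(c,[[260,131],[259,180],[260,155]],.036);print(w[:,:2],(w[0]+w[1])/2,np.degrees(np.arctan2(*(w[0]-w[1])[[1,0]])))
w=ray(c,[[260,37],[258,245.5]],.006);print(w,w.mean(0),np.degrees(np.arctan2(*(w[0]-w[1])[[1,0]])))
o=state();M=R.from_rotvec(o["orientation"]).as_matrix();print(M.T@(np.array([.4715,-.3372,.0327])-o["tcp_pos"])*1e3)
```

```text
[[ 0.49717988 -0.33421715]
 [ 0.44094262 -0.33961056]
 [ 0.47036932 -0.33734616]] [ 0.46906125 -0.33691386  0.036     ] 5.478171692922616
[[ 0.59820492 -0.32289407  0.006     ]
 [ 0.33990089 -0.35027446  0.006     ]] [ 0.4690529  -0.33658426  0.006     ] 6.05079235220694
32.6 [ 0.4523 -0.3356  0.2483] [[0.994, 0.111, 0.001], [0.111, -0.994, 0.0], [0.001, -0.0, -1.0]] [1.  0.2 0.1] 0.0346
[ 18.74238228   3.83164818 215.61926211]
```

>>> {"op": "step_arm", "data": {"moves": [{"rx":0,"ry":0,"rz":0,"dx":9,"dy":2,"dz":40,"gripper":-0.2},{"rx":0,"ry":0,"rz":0,"dx":9.7,"dy":1.8,"dz":50,"gripper":-0.2},{"rx":0,"ry":0,"rz":0,"dx":0,"dy":0,"dz":50,"gripper":-0.2},{"rx":0,"ry":0,"rz":0,"dx":0,"dy":0,"dz":40,"gripper":-0.2},{"rx":0,"ry":0,"rz":0,"dx":0,"dy":0,"dz":20,"gripper":-0.2},{"rx":0,"ry":0,"rz":0,"dx":0,"dy":0,"dz":10,"gripper":-0.2},{"rx":0,"ry":0,"rz":0,"dx":0,"dy":0,"dz":5,"gripper":-0.2},{"rx":0,"ry":0,"rz":0,"dx":0,"dy":0,"dz":0,"gripper":-0.2},{"rx":0,"ry":0,"rz":0,"dx":0,"dy":0,"dz":0,"gripper":-0.2}]}}

```text
clock: 33.72
tcp_pos: [0.4716, -0.338, 0.0339]
orientation: [3.136, 0.169, 0.002]
contact_force: [0.5, -0.3, 0.3]
grip_width: 0.0344
gripper_force: 0.0
```

>>> {"op": "step_arm", "data": {"moves": [{"rx":0,"ry":0,"rz":0,"dx":0,"dy":0,"dz":0,"gripper":-0.9},{"rx":0,"ry":0,"rz":0,"dx":0,"dy":0,"dz":0,"gripper":-0.9},{"rx":0,"ry":0,"rz":0,"dx":0,"dy":0,"dz":0,"gripper":-0.9},{"rx":0,"ry":0,"rz":0,"dx":0,"dy":0,"dz":0,"gripper":-0.9}], "grip_force": 70}}

```text
clock: 34.22
tcp_pos: [0.4715, -0.3379, 0.0337]
orientation: [3.137, 0.169, 0.002]
contact_force: [-1.2, 1.5, 6.8]
grip_width: 0.0106
gripper_force: 69.5
```

>>> {"op": "step_arm", "data": {"moves": [{"rx":0,"ry":0,"rz":0,"dx":0,"dy":0,"dz":-5,"gripper":-0.9},{"rx":0,"ry":0,"rz":0,"dx":0,"dy":0,"dz":-20,"gripper":-0.9},{"rx":0,"ry":0,"rz":0,"dx":0,"dy":0,"dz":-30,"gripper":-0.9},{"rx":0,"ry":0,"rz":0,"dx":0,"dy":0,"dz":-30,"gripper":-0.9},{"rx":0,"ry":0,"rz":0,"dx":0,"dy":0,"dz":-25,"gripper":-0.9},{"rx":0,"ry":0,"rz":-5,"dx":0,"dy":0,"dz":0,"gripper":-0.9},{"rx":0,"ry":0,"rz":-8,"dx":0,"dy":0,"dz":0,"gripper":-0.9},{"rx":0,"ry":0,"rz":-9,"dx":0,"dy":0,"dz":0,"gripper":-0.9},{"rx":0,"ry":0,"rz":-9,"dx":0,"dy":0,"dz":0,"gripper":-0.9},{"rx":0,"ry":0,"rz":-9,"dx":0,"dy":0,"dz":0,"gripper":-0.9},{"rx":0,"ry":0,"rz":-9,"dx":0,"dy":0,"dz":0,"gripper":-0.9},{"rx":0,"ry":0,"rz":-9,"dx":0,"dy":0,"dz":0,"gripper":-0.9},{"rx":0,"ry":0,"rz":-9,"dx":0,"dy":0,"dz":0,"gripper":-0.9},{"rx":0,"ry":0,"rz":-9,"dx":0,"dy":0,"dz":0,"gripper":-0.9},{"rx":0,"ry":0,"rz":-8,"dx":0,"dy":0,"dz":0,"gripper":-0.9},{"rx":0,"ry":0,"rz":-6,"dx":0,"dy":0,"dz":0,"gripper":-0.9},{"rx":0,"ry":0,"rz":0,"dx":0,"dy":0,"dz":0,"gripper":-0.9}]}}

```text
clock: 36.35
tcp_pos: [0.4708, -0.3382, 0.1439]
orientation: [2.1, 2.335, -0.0]
contact_force: [-0.3, -0.5, -1.8]
grip_width: 0.0107
gripper_force: 68.3
```

```bash
cat > tw.py <<'E'
import sys
from h import *
a=list(map(float,sys.argv[1:]));o=state();M=R.from_rotvec(o["orientation"]).as_matrix()
T=R.from_rotvec([2.099,2.337,0.001]).as_matrix()
print("target tool axes",np.round(T.T@(np.array(a)-o["tcp_pos"])*1e3,1),"present",np.round(M.T@(np.array(a)-o["tcp_pos"])*1e3,1),"turn",np.round(np.degrees(R.from_matrix(M.T@T).as_rotvec()),2),o["grip_width"],o["contact_force"])
E
python3 tw.py .5629 -.0344 .0557
```

```text
36.35 [ 0.4708 -0.3382  0.1439] [[-0.106, 0.994, 0.001], [0.994, 0.106, -0.001], [-0.001, 0.0, -1.0]] [-0.3 -0.5 -1.8] 0.0107
target tool axes [292.2 124.   88.4] present [292.5 123.6  88.1] turn [-0.01  0.05 -0.08] 0.010654369677983375 [-0.30284425 -0.54304311 -1.76827611]
```

>>> {"op": "step_arm", "data": {"moves": [{"rx":0,"ry":0,"rz":0,"dx":12,"dy":4,"dz":0,"gripper":-0.9},{"rx":0,"ry":0,"rz":0,"dx":35,"dy":15,"dz":0,"gripper":-0.9},{"rx":0,"ry":0,"rz":0,"dx":40,"dy":17,"dz":0,"gripper":-0.9},{"rx":0,"ry":0,"rz":0,"dx":40,"dy":17,"dz":0,"gripper":-0.9},{"rx":0,"ry":0,"rz":0,"dx":40,"dy":17,"dz":0,"gripper":-0.9},{"rx":0,"ry":0,"rz":0,"dx":40,"dy":17,"dz":0,"gripper":-0.9},{"rx":0,"ry":0,"rz":0,"dx":40,"dy":17,"dz":0,"gripper":-0.9},{"rx":0,"ry":0,"rz":0,"dx":30,"dy":13,"dz":0,"gripper":-0.9},{"rx":0,"ry":0,"rz":0,"dx":15,"dy":7,"dz":0,"gripper":-0.9},{"rx":0,"ry":0,"rz":0,"dx":0,"dy":0,"dz":20,"gripper":-0.9},{"rx":0,"ry":0,"rz":0,"dx":0,"dy":0,"dz":30,"gripper":-0.9},{"rx":0,"ry":0,"rz":0,"dx":0,"dy":0,"dz":20,"gripper":-0.9},{"rx":0,"ry":0,"rz":0,"dx":0,"dy":0,"dz":0,"gripper":-0.9},{"rx":0,"ry":0,"rz":0,"dx":0,"dy":0,"dz":0,"gripper":-0.9}]}}

```text
clock: 38.1
tcp_pos: [0.5635, -0.0347, 0.0738]
orientation: [2.1, 2.336, 0.001]
contact_force: [-0.2, -0.3, -2.5]
grip_width: 0.0105
gripper_force: 68.4
```

```bash
python3 tw.py .5629 -.0344 .0557; python3 snap.py w19
python3 - <<'E'
import pickle
from h import *
c=pickle.load(open("w19.pkl","rb"));p=pickle.load(open("plate.pkl","rb"));g=cv2.imread("pics/w19.png").max(2).astype(int)
k,s=np.cos(p[2]),np.sin(p[2]);W=lambda x,y,z:[p[0]+k*x-s*y,p[1]+s*x+k*y,z]
z=.0735-.0557+.028
print("exp home-x cover corners at present height",proj(c,[W(.01,.169,z),W(.08,.169,z),W(.01,.1,z),W(.08,.1,z),W(.005,.154,.028),W(.085,.154,.028)]))
for v in(0,10,20,30,40,60,100,140):print(v,"".join("#" if x<45 else "+" if x<80 else "o" if x<125 else "." for x in g[v,100:420:4]))
E
```

```text
38.1 [ 0.5635 -0.0347  0.0738] [[-0.106, 0.994, 0.001], [0.994, 0.106, -0.0], [-0.0, 0.001, -1.0]] [-0.2 -0.3 -2.5] 0.0105
target tool axes [ 0.3 -0.5 18.1] present [ 0.3 -0.5 18.1] turn [ 0.01  0.04 -0.05] 0.0104851147021183 [-0.15769229 -0.30464395 -2.53093169]
38.1 [ 0.5635 -0.0347  0.0738] [[-0.106, 0.994, 0.001], [0.994, 0.106, -0.0], [-0.0, 0.001, -1.0]] [-0.2 -0.3 -2.5] 0.0105
exp home-x cover corners at present height [[ 175.46376222 -105.86427588]
 [ 338.9103882  -105.53801068]
 [ 182.1766724    59.64073347]
 [ 331.83895862   59.75270771]
 [ 175.20529922  -50.58333054]
 [ 338.64425671  -50.35380397]]
0 ....................++++++++++++++++##++++++++++++++++++++.......+..............
10 ....................++++++++++++#+++++#+++#+++++++++++++++.......o..............
20 ....................++++#++++++++#+#++++#+++++++++++++++++.......o..............
30 ....................o+++##########++++#+#+++++++++++++++++......................
40 ....................o+#+#############+#+#+#+++++++++++++++......................
60 .....................++##########################+++++++++......o...............
100 .....................o++############################+++++.......................
140 ......................+++##########################+++++o..................oooo.
```

>>> {"op": "step_arm", "data": {"moves": [{"rx":0,"ry":0,"rz":0,"dx":0,"dy":-0.5,"dz":6,"gripper":-0.9},{"rx":0,"ry":0,"rz":0,"dx":0,"dy":0,"dz":6,"gripper":-0.9},{"rx":0,"ry":0,"rz":0,"dx":0,"dy":0,"dz":4,"gripper":-0.9},{"rx":0,"ry":0,"rz":0,"dx":0,"dy":0,"dz":2,"gripper":-0.9},{"rx":0,"ry":0,"rz":0,"dx":0,"dy":0,"dz":0,"gripper":-0.9},{"rx":0,"ry":0,"rz":0,"dx":0,"dy":0,"dz":0,"gripper":-0.9}]}}

```text
clock: 38.9
tcp_pos: [0.5622, -0.0341, 0.0556]
orientation: [-2.098, -2.337, -0.0]
contact_force: [-4.2, 0.5, 7.4]
grip_width: 0.0106
gripper_force: 69.9
```

>>> {"op": "step_arm", "data": {"moves": [{"rx":0,"ry":0,"rz":0,"dx":0,"dy":0,"dz":0,"gripper":-0.4},{"rx":0,"ry":0,"rz":0,"dx":0,"dy":0,"dz":0,"gripper":-0.3},{"rx":0,"ry":0,"rz":0,"dx":0,"dy":0,"dz":0,"gripper":-0.2},{"rx":0,"ry":0,"rz":0,"dx":0,"dy":0,"dz":-15,"gripper":-0.2},{"rx":0,"ry":0,"rz":0,"dx":0,"dy":0,"dz":-45,"gripper":-0.2},{"rx":0,"ry":0,"rz":0,"dx":0,"dy":0,"dz":-50,"gripper":-0.2},{"rx":0,"ry":0,"rz":0,"dx":0,"dy":0,"dz":-50,"gripper":-0.2},{"rx":0,"ry":0,"rz":0,"dx":0,"dy":0,"dz":-40,"gripper":-0.2},{"rx":0,"ry":0,"rz":0,"dx":0,"dy":0,"dz":0,"gripper":0},{"rx":0,"ry":0,"rz":0,"dx":0,"dy":0,"dz":0,"gripper":0}]}}

```text
clock: 40.15
tcp_pos: [0.5621, -0.0341, 0.2551]
orientation: [-2.099, -2.337, -0.0]
contact_force: [-1.2, 0.3, -0.3]
grip_width: 0.0424
gripper_force: 0.0
```

```bash
python3 snap.py w20
cat > cov.py <<'E'
import pickle,sys
from h import *
n=sys.argv[1];c=pickle.load(open(n+".pkl","rb"));p=pickle.load(open("plate.pkl","rb"));f=cv2.imread(f"pics/{n}.png");g=f.max(2).astype(int)
k,s=np.cos(p[2]),np.sin(p[2]);W=lambda x,y,z:[p[0]+k*x-s*y,p[1]+s*x+k*y,z]
I=lambda w:np.round((w[:,:2]-p[:2])@np.array([[k,-s],[s,k]]),4)
for y in(.15,.12,.09,.05,-.01):
    u,v=proj(c,[W(.045,y,.028)])[0];v=int(round(v));u=int(u)
    if not 0<=v<384:print(y,v);continue
    row=g[v]
    off=20 if abs(y)<.04 else 0
    l=u-off
    while row[l]<100 and l>0:l-=1
    rr=u+off
    while row[rr]<100 and rr<511:rr+=1
    print(y,v,l,rr,I(ray(c,[[l+.5,v],[rr-.5,v]],.028)).tolist())
u=proj(c,[W(.03,.17,.028)])[0];print("end col",u,g[max(0,int(u[1])-14):int(u[1])+14,int(u[0])].tolist())
h=cv2.cvtColor(f,cv2.COLOR_BGR2HSV);m=cv2.inRange(h,(0,150,60),(6,255,255))|cv2.inRange(h,(172,150,60),(180,255,255));N,L,S,C=cv2.connectedComponentsWithStats(m)
print([(S[i].tolist(),I(ray(c,[C[i]],.06)).tolist()) for i in range(1,N) if S[i,4]>60])
E
python3 cov.py w20
```

```text
40.15 [ 0.5621 -0.0341  0.2551] [[-0.107, 0.994, -0.0], [0.994, 0.107, 0.0], [0.0, 0.0, -1.0]] [-1.2  0.3 -0.3] 0.0424
0.15 34 223 288 [[0.0086, 0.1499], [0.0772, 0.15]]
0.12 63 224 288 [[0.009, 0.1204], [0.078, 0.1205]]
0.09 92 224 287 [[0.0082, 0.0897], [0.0778, 0.0898]]
0.05 128 225 286 [[0.0083, 0.0498], [0.0778, 0.0499]]
-0.01 178 227 284 [[0.009, -0.0102], [0.0772, -0.0101]]
end col [243.3296885   13.60447535] [161, 163, 155, 122, 101, 136, 162, 170, 172, 107, 64, 60, 109, 155, 91, 67, 70, 72, 72, 72, 71, 71, 70, 70, 71, 71, 71]
[([352, 136, 20, 18, 272], [[0.1573, 0.0372]])]
```

>>> {"op": "step_arm", "data": {"moves": [{"rx":0,"ry":0,"rz":0,"dx":35,"dy":0,"dz":20,"gripper":0},{"rx":0,"ry":0,"rz":0,"dx":50,"dy":0,"dz":30,"gripper":0},{"rx":0,"ry":0,"rz":0,"dx":50,"dy":1,"dz":30,"gripper":0},{"rx":0,"ry":0,"rz":0,"dx":50,"dy":1,"dz":30,"gripper":0},{"rx":0,"ry":0,"rz":0,"dx":40,"dy":0,"dz":20,"gripper":0},{"rx":0,"ry":0,"rz":0,"dx":16,"dy":0,"dz":20,"gripper":0},{"rx":0,"ry":0,"rz":0,"dx":0,"dy":0,"dz":10,"gripper":0},{"rx":0,"ry":0,"rz":0,"dx":0,"dy":0,"dz":0,"gripper":0},{"rx":0,"ry":0,"rz":0,"dx":0,"dy":0,"dz":0,"gripper":0}]}}

```text
clock: 41.32
tcp_pos: [0.5396, 0.2037, 0.0957]
orientation: [2.102, 2.334, 0.001]
contact_force: [0.1, -0.4, -0.4]
grip_width: 0.0426
gripper_force: 0.0
```

```bash
python3 tw.py .5384 .2061 .0624; python3 snap.py w21;python3 cov.py w21 | tail -1
```

```text
41.33 [0.5396 0.2037 0.0957] [[-0.104, 0.995, 0.001], [0.995, 0.104, -0.0], [-0.0, 0.001, -1.0]] [ 0.1 -0.4 -0.4] 0.0426
target tool axes [ 2.5 -0.9 33.3] present [ 2.5 -1.  33.3] turn [ 0.02  0.03 -0.15] 0.042576308057941915 [ 0.05759989 -0.44127622 -0.40614013]
41.33 [0.5396 0.2037 0.0957] [[-0.104, 0.995, 0.001], [0.995, 0.104, -0.0], [-0.0, 0.001, -1.0]] [ 0.1 -0.4 -0.4] 0.0426
[([66, 0, 26, 23, 457], [[-0.0404, 0.3652]]), ([238, 220, 34, 16, 168], [[0.0458, 0.2528]]), ([236, 237, 37, 19, 661], [[0.045, 0.2382]])]
```

>>> {"op": "step_arm", "data": {"moves": [{"rx":0,"ry":0,"rz":0,"dx":2.5,"dy":-1,"dz":16,"gripper":0},{"rx":0,"ry":0,"rz":0,"dx":0,"dy":0,"dz":17,"gripper":0},{"rx":0,"ry":0,"rz":0,"dx":0,"dy":0,"dz":0,"gripper":0},{"rx":0,"ry":0,"rz":0,"dx":0,"dy":0,"dz":0,"gripper":-0.8},{"rx":0,"ry":0,"rz":0,"dx":0,"dy":0,"dz":0,"gripper":-0.8},{"rx":0,"ry":0,"rz":0,"dx":0,"dy":0,"dz":0,"gripper":-0.8},{"rx":0,"ry":0,"rz":0,"dx":-6,"dy":0,"dz":0,"gripper":-0.8},{"rx":0,"ry":0,"rz":0,"dx":-7,"dy":0,"dz":0,"gripper":-0.8},{"rx":0,"ry":0,"rz":0,"dx":-7,"dy":0,"dz":0,"gripper":-0.8},{"rx":0,"ry":0,"rz":0,"dx":-7,"dy":0,"dz":0,"gripper":-0.8},{"rx":0,"ry":0,"rz":0,"dx":-5,"dy":0,"dz":0,"gripper":-0.8},{"rx":0,"ry":0,"rz":0,"dx":0,"dy":0,"dz":0,"gripper":-0.8}], "grip_force": 40}}

```text
clock: 42.88
tcp_pos: [0.5417, 0.1759, 0.0621]
orientation: [2.099, 2.336, 0.002]
contact_force: [5.7, -0.3, -7.3]
grip_width: 0.0209
gripper_force: 42.2
```

>>> {"op": "step_arm", "data": {"moves": [{"rx":0,"ry":0,"rz":0,"dx":-2,"dy":0,"dz":0,"gripper":-0.8},{"rx":0,"ry":0,"rz":0,"dx":-2,"dy":0,"dz":0,"gripper":-0.8},{"rx":0,"ry":0,"rz":0,"dx":0,"dy":0,"dz":0,"gripper":-0.8}]}}

```text
clock: 43.25
tcp_pos: [0.542, 0.1731, 0.0621]
orientation: [2.098, 2.337, 0.003]
contact_force: [5.0, 2.3, -7.0]
grip_width: 0.0212
gripper_force: 42.2
```

>>> {"op": "step_arm", "data": {"moves": [{"rx":0,"ry":0,"rz":0,"dx":-1.5,"dy":0,"dz":0,"gripper":-0.8},{"rx":0,"ry":0,"rz":0,"dx":0,"dy":0,"dz":0,"gripper":-0.8}]}}

```text
clock: 43.5
tcp_pos: [0.542, 0.173, 0.0621]
orientation: [-2.097, -2.339, -0.004]
contact_force: [4.8, 5.4, -8.2]
grip_width: 0.0209
gripper_force: 42.2
```

>>> {"op": "step_arm", "data": {"moves": [{"rx":0,"ry":0,"rz":0,"dx":-1,"dy":0,"dz":0,"gripper":-0.8},{"rx":0,"ry":0,"rz":0,"dx":0,"dy":0,"dz":0,"gripper":0},{"rx":0,"ry":0,"rz":0,"dx":0,"dy":0,"dz":0,"gripper":0},{"rx":0,"ry":0,"rz":0,"dx":0,"dy":0,"dz":-15,"gripper":0},{"rx":0,"ry":0,"rz":0,"dx":0,"dy":0,"dz":-45,"gripper":0},{"rx":0,"ry":0,"rz":0,"dx":-40,"dy":0,"dz":-45,"gripper":0},{"rx":0,"ry":0,"rz":0,"dx":-50,"dy":0,"dz":-45,"gripper":0},{"rx":0,"ry":0,"rz":0,"dx":-50,"dy":0,"dz":-45,"gripper":0},{"rx":0,"ry":0,"rz":0,"dx":-30,"dy":0,"dz":0,"gripper":0},{"rx":0,"ry":0,"rz":0,"dx":0,"dy":0,"dz":0,"gripper":0},{"rx":0,"ry":0,"rz":0,"dx":0,"dy":0,"dz":0,"gripper":0}]}}

```text
clock: 44.88
tcp_pos: [0.5587, 0.0085, 0.2508]
orientation: [-2.098, -2.337, -0.001]
contact_force: [0.9, 0.4, -0.2]
grip_width: 0.043
gripper_force: 0.0
```

```bash
python3 snap.py w22;python3 cov.py w22
python3 - <<'E'
import pickle
from h import *
c=pickle.load(open("w22.pkl","rb"));p=pickle.load(open("plate.pkl","rb"));k,s=np.cos(p[2]),np.sin(p[2]);W=lambda x,y,z:[p[0]+k*x-s*y,p[1]+s*x+k*y,z]
g=cv2.imread("pics/w22.png").max(2)
a=proj(c,[W(.045,.19,.036),W(.045,.14,.036)]);print(a,g[int(a[0,1]):int(a[1,1]),int(a[0,0])].tolist())
for y in(.16,.157,.155,.153):print(y,proj(c,[W(.045,y,.036)])[0])
E
```

```text
44.88 [0.5587 0.0085 0.2508] [[-0.108, 0.994, -0.0], [0.994, 0.108, 0.001], [0.001, -0.0, -1.0]] [ 0.9  0.4 -0.2] 0.043
0.15 75 223 287 [[0.0089, 0.1504], [0.0778, 0.1505]]
0.12 104 223 286 [[0.0081, 0.1196], [0.0775, 0.1197]]
0.09 131 224 285 [[0.0084, 0.0896], [0.0773, 0.0897]]
0.05 165 225 284 [[0.0085, 0.0498], [0.0773, 0.0499]]
-0.01 212 227 282 [[0.0092, -0.0101], [0.0767, -0.0099]]
end col [242.60892238  55.82606837] [165, 165, 165, 169, 144, 105, 143, 160, 109, 103, 89, 69, 95, 112, 105, 73, 58, 61, 61, 61, 61, 60, 60, 60, 60, 59, 60, 58]
[([246, 3, 23, 14, 302], [[0.0449, 0.2071]]), ([349, 173, 19, 18, 252], [[0.1572, 0.0395]])]
[[256.63250353  34.31000888]
 [256.50305937  84.56060416]] [203, 203, 204, 203, 203, 204, 203, 203, 204, 205, 205, 206, 206, 207, 207, 210, 196, 132, 128, 131, 131, 132, 131, 132, 131, 131, 131, 131, 132, 132, 132, 132, 132, 131, 133, 131, 101, 60, 56, 58, 58, 59, 57, 59, 58, 57, 59, 56, 57, 57]
0.16 [256.55437477  64.84383338]
0.157 [256.54663175  67.83514357]
0.155 [256.54147818  69.82281476]
0.153 [256.53633158  71.80522152]
```

```bash
python3 -c "
from bench import r
print(r.hand_in())"
```

```text
the job is handed in; nothing more can be done
None
```

I handed the job in: the red, yellow and blue discs are each in their own pocket (there was no green disc), the cover is back on its rails within about 2 mm by camera, and the bolt is pushed fully home over it. The hand-in gave no verdict.

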